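Rehang a steel cabinet's lift-off door

TASK

Take the cabinet's lift-off door out of the timber stand, hold it standing open in front of the cabinet and lower it so that both knuckles drop over the two hinge pins together and sit fully home; feel for the pins gently and never force the door down. Let go, then push the door gently shut against its buffers without slamming it, and leave the things lying around where they are.

Things in the scene. Friction and masses are not known exactly. Their poses are not given: they have to be found in the camera images.
- cabinet: Fixed grey steel cabinet on the table, 110 deep (x) x 190 wide (y) x 215 mm high. Origin: centre of its underside; x from the open front to the back, y to the left of one facing the front, z up. Front face at x = -55 mm, turned roughly to the robot. Hinge strip with two upright pins on the left front stile; two rubber buffers 7 mm high on the right stile (y = -72 mm) stop the door.
- low_slot (a point): Point of the cabinet at x -72, y +65, z +34 mm: where the lower pin would rise from its shoulder if the hinge strip sat at the right-hand end of its slots. The strip (tight, does not move) is screwed on through slots with both pins somewhere 1.5 to 16.5 mm left of this (along +y), both alike; not reported, to be felt or seen. x (17 mm before the front face) and z are exact. Cabinet's axes.
- high_slot (a point): The same for the upper pin, 126 mm above low_slot. Each pin is 7.4 mm thick (7 mm at the flat top) and stands 16 mm above a round shoulder (16 mm wide) on which its knuckle comes to rest. So the shoulders are 34 and 160 mm and the tips 50 and 176 mm over the table. Cabinet's axes.
- door_center (a point): Centre of the door's panel, half-way up. Loose grey steel door, 0.3 to 0.6 kg; panel 12 thick (x) x 146 wide (y) x 190 mm high (z). Axes: x from outer to inner face, y toward the hinge edge, z up; parallel to the cabinet's when shut. Starts upright in the stand, underside 18 mm over the table. Hung, this point is 107 mm over the table. Steel; nothing in it bends.
- door: The same door; origin at its underside, 95 mm below door_center, same axes. A pull knob (18 mm wide, 19 mm out) on the outer face, 55 mm from the middle toward the free edge, half-way up; hinge straps 3 mm thick on the outer face at the knuckles' heights over the 26 mm next to the hinge edge. Elsewhere both faces are flat, so the top edge can be pinched near its middle.
- knuckle_low (a point): Centre of the lower end of the lower knuckle's bore: from door_center 85.5 mm toward the hinge edge (y), 4 mm to the outer side (-x), 73 mm down. The knuckle is an upright tube, 22 mm outside, 10 mm bore, 22 mm high, open at both ends: 1.3 mm play all round on its pin. Axes as door_center.
- knuckle_high (a point): The same point of the upper knuckle: 126 mm above the lower one, 53 mm above door_center. Fully home, both knuckles rest on the shoulders of their pins. Axes as door_center.
- free_edge (a point): Middle of the door's free edge, opposite the hinge edge: 73 mm from door_center, 158.5 mm from the pin axis along the panel. Shut, it lies at x = -68 mm in the cabinet's frame (13 mm before the front face); standing square to the front, 158.5 mm before the pin axis. The hung door swings freely. Axes as door_center.
- stand: Fixed timber stand: board 90 (x) x 140 (y) x 18 mm, two pairs of posts 33 mm to either side of its middle, tops 90 mm over the table; the door stands between them in a gap of 15 mm, its plane along the stand's y, its outer face to the stand's -x and its hinge edge to +y. Origin: centre of its underside.
- oil_can: red oil can with a thin spout, 70 x 70 x 150 mm; origin under its centre
- screwdriver: screwdriver with an amber handle, 30 x 200 x 30 mm, lying; origin under its centre
- tape_measure: yellow tape measure, 66 x 76 x 34 mm; origin under its centre
- chrome_cap: chromed round wheel centre cap, 100 mm across, 63 mm high; origin under its centre
Mind the look-alikes: they are no part of the job. There is more than one size of the door; the one meant has the size given above.

How it is judged (in metres and radians):
On the way, in this order (a step that is already met when the one before it is completed fails the run):
1. the door is hung standing open: both knuckles fully down on their pins (x of knuckle_low in the frame of cabinet between -0.077 and -0.067 m and y of knuckle_low in the frame of cabinet between 0.064 and 0.084 m and z of knuckle_low in the frame of cabinet between 0.031 and 0.037 m and x of knuckle_high in the frame of cabinet between -0.077 and -0.067 m and y of knuckle_high in the frame of cabinet between 0.064 and 0.084 m and z of knuckle_high in the frame of cabinet between 0.157 and 0.163 m and x of free_edge in the frame of cabinet below -0.125 m), for 0.2 s.
2. the door is swung shut on its pins (x of knuckle_low in the frame of cabinet between -0.077 and -0.067 m and y of knuckle_low in the frame of cabinet between 0.064 and 0.084 m and z of knuckle_low in the frame of cabinet between 0.031 and 0.037 m and x of knuckle_high in the frame of cabinet between -0.077 and -0.067 m and y of knuckle_high in the frame of cabinet between 0.064 and 0.084 m and z of knuckle_high in the frame of cabinet between 0.157 and 0.163 m and x of free_edge in the frame of cabinet above -0.075 m), for 0.2 s.
At the end, for the whole second after the job is handed in: Both knuckles sit fully home on their pins (within 3 mm of the shoulder height), the door is shut with its free edge within 7 mm of resting on the buffers, and it is at rest and let go (all of step 2 and linear speed of door below 0.02 m/s and angular speed of door below 0.1 rad/s); the robot touches nothing.
It fails at once if the door is forced or slammed against the cabinet or its pins (over 45 N) (contact force between door and cabinet above 45 N).
It fails at once if the door is laid or dropped over (tipped by more than 35 degrees) (angle between door_center's own z axis and vertical above 0.6 rad).
It fails at once if the oil can, screwdriver, tape measure or chrome cap is pushed away (over 30 mm) (distance of any of oil_can, screwdriver, tape_measure, chrome_cap from where it was at the start of the episode above 0.03 m).
It also fails if it takes over 72 s, if anything falls off the work surface, if the arm or the gripper's body presses on something with over 40 N, if the wrist force passes 120 N, or if a joint passes its speed limit or range.

ROBOT

A 6-joint arm with a two-finger parallel gripper is mounted at the origin on a cart in front of the work surface, level with it; the furniture and walls round the work are solid. World frame = base frame: x ahead of the robot, y to its left, z up, the work surface at z = 0. Lengths are in mm, angles in rad, forces in N, time in s.
With the tool pointing down it reaches from about 350 to 775 mm from the base axis. Payload 7.3 kg.
Tool frame: the origin (TCP) lies at the very end of the fingers, on their centre line; the grasp point (between the pads) lies 19 mm behind it; x points along the fingers, y is the direction in which the jaws open and shut, and the axes are right-handed (so a half turn about x gives the same grasp; the last joint's range is limited). The gripper opens to 92 mm and grips with 3 to 60 N. Pads are 19 mm wide; open, the fingers measure 130 mm over their backs; the gripper's body (75 mm by 190 mm) begins 47 mm behind the grasp point.
Start: joints at [1.029, 0.342, 1.524, -0, 1.275, -0.146], TCP at [202.399, 484.437, 226.741] pointing down, gripper open.
Joint ranges: [-2.53, 2.53], [-0.77, 2.02], [0.04, 2.7], [-1, 4.14], [0.28, 2.66], [-3.11, 3.11]. Speed limits (rad/s): [2.57, 2.57, 3.14, 3.14, 3.14, 3.14].

INTERFACE

Orientations are given as [roll, pitch, yaw] about the fixed x, y, z axes, in that order (R = Rz(yaw) Ry(pitch) Rx(roll)).
In Python, from plant import sensors, capture, bot gives the robot as it stands.
- The arm moves only by the shell command python3 -m crank 'ROWS' [OPENING]. ROWS is JSON, a list of rows, each an object of numbers: "dx", "dy", "dz": the shift along the tool's x, y, z in cm; "spin": the turn about the tool's x in rad. A call has 1 to 20 rows; each row is the pose to reach, as a shift and turn from the pose commanded when the call began, along the tool's axes at that moment; what a row does not reach only later rows make up. A row lasts 1/12 s, in which the tool goes at most 41.7 mm and 7.16 degrees, less where a joint would pass 70% of its speed; a pose out of reach is approached as far as the arm can. A call with a gripper value outside its range is refused whole. OPENING is the opening in per cent of the stroke, from 0 (shut) to 100 (fully open), set as the call begins (- or left out, the last holds). The fingers move at their own pace and stop on an object; the grip force is fixed at half the most. Time passes only in rows, so rows that repeat a pose let the fingers close. It gives the time, the measured TCP pose, the force and the opening at its end, in the units of the state.
- sensors.get_obs(): the state, without advancing time (a new reading comes with each control period).
- capture(name): name is "side" or "top"; returns a dict with "frame" (400x640x3 uint8, blue, green, red), "vfov" (degrees; the focal length in pixels is half the picture's height over the tangent of half this angle, whatever the lens; pixels are square), "cx", "cy" (the principal point, pixels), "view" (4x4, takes a point from world to camera coordinates). Camera axes: x right, y down, z forward; pixel columns grow to the right and rows downward; lengths in mm; the calibration is good to about 2 mm. A picture is of the moment at which its call begins. There is no depth.
- bot.close_job(): hands the job in, once; it reports no verdict.
The state is a dict: "time": time; "joint_positions": joint angles; "dq": joint speeds; "tau": joint torques, N m; "tool_pos": TCP position; "tcp_rot": TCP orientation; "contact_force": force on the tool from outside, world axes, zero at the start; "moment": the same for the moment, N m; "grip_width": finger opening in mm.
Only numpy, scipy, OpenCV 4.12 (cv2) and the standard library are available. Lean on these libraries where they do the work, as an engineer would, in place of code of your own. Each camera call takes 0.05 s, during which the arm holds its last target.

## Working session

There is one attempt and no reset: what is moved stays moved. The work goes in short steps, Python scripts to look and compute and a shell command to move; the robot and the scene stay as the last step left them, time stands still between calls to the robot, and variables do not carry over. Pictures are saved under pics/ and viewed, and the job is handed in when it is done.

```bash
ls; mkdir -p pics; python3 - <<'E'
from plant import sensors, capture, bot
import cv2
print(sensors.get_obs())
for n in ("side","top"):
    c=capture(n); cv2.imwrite(f"pics/{n}0.png",c["frame"]); print(n,c["vfov"],c["cx"],c["cy"],c["view"], [k for k in c])
E
```

```text
pics
{'time': 0.0, 'joint_positions': array([ 1.02900041e+00,  3.42712202e-01,  1.52501176e+00, -1.39459445e-05,
        1.27541436e+00, -1.45969275e-01]), 'dq': array([-0.00040005,  0.00127728,  0.00178102,  0.00150475, -0.00123928,
        0.0007625 ]), 'tau': array([ 2.33612918e-03, -4.31233513e+01, -2.44222963e+01,  7.19628436e-02,
        5.58283541e-02, -1.15244920e-04]), 'tool_pos': array([202.17927228, 484.06351308, 226.05226755]), 'tcp_rot': array([-1.70813803,  1.5692506 , -2.10396061]), 'contact_force': array([-0.2134007 ,  0.06639194, -0.07406698]), 'moment': array([ 0.00383818, -0.02519538, -0.02531869]), 'grip_width': 91.65123386017704}
side 48.61740817389753 324.94869430560647 191.91777272304068 [[-9.72788753e-01 -2.30581824e-01 -2.26729700e-02  5.24420806e+02]
 [-1.10153406e-01  5.46360467e-01 -8.30274935e-01  1.88831756e+02]
 [ 2.03833924e-01 -8.05184614e-01 -5.56892691e-01  1.45282863e+03]
 [ 0.00000000e+00  0.00000000e+00  0.00000000e+00  1.00000000e+00]] ['frame', 'vfov', 'cx', 'cy', 'view']
top 44.06460288244568 324.2259994129821 195.85808472477964 [[-7.56362291e-03 -9.99962557e-01  4.20432450e-03 -6.99333972e+01]
 [-9.85780125e-01  6.75039618e-03 -1.67904669e-01  5.56699040e+02]
 [ 1.67870002e-01 -5.41450713e-03 -9.85794271e-01  1.58504299e+03]
 [ 0.00000000e+00  0.00000000e+00  0.00000000e+00  1.00000000e+00]] ['frame', 'vfov', 'cx', 'cy', 'view']
```

View pics/side0.png

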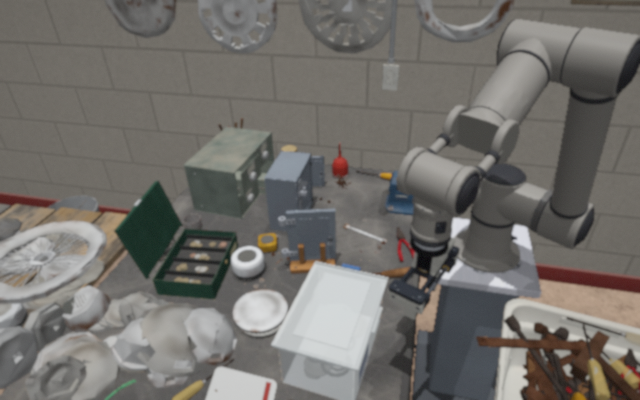

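View pics/top0.png

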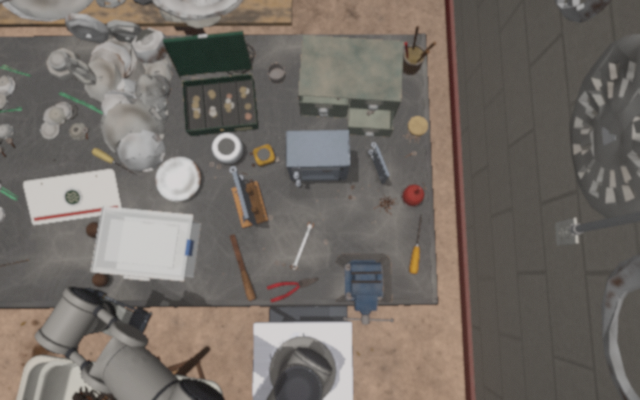

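```bash
python3 - <<'E'
import cv2
a=cv2.imread("pics/top0.png")[110:240,210:410]; cv2.imwrite("pics/t0z.png",cv2.resize(a,None,fx=4,fy=4,interpolation=cv2.INTER_CUBIC))
a=cv2.imread("pics/side0.png")[140:280,220:420]; cv2.imwrite("pics/s0z.png",cv2.resize(a,None,fx=4,fy=4,interpolation=cv2.INTER_CUBIC))
E
```

```text
(no output)
```

View pics/t0z.png

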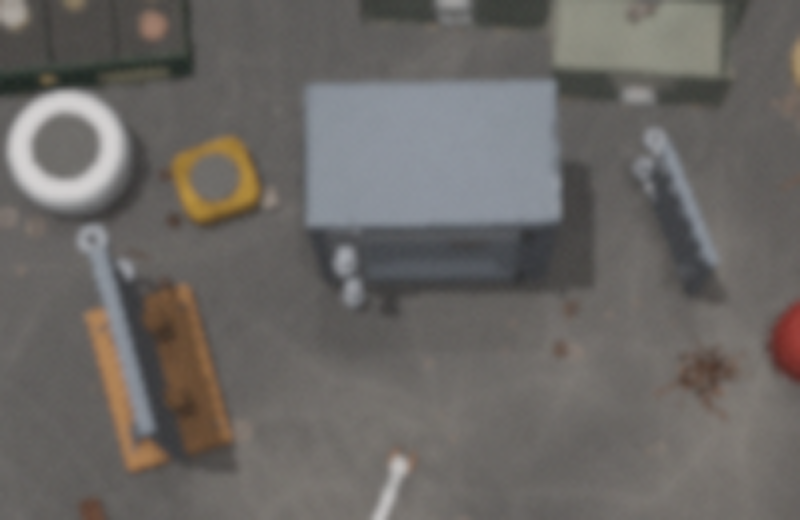

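View pics/s0z.png

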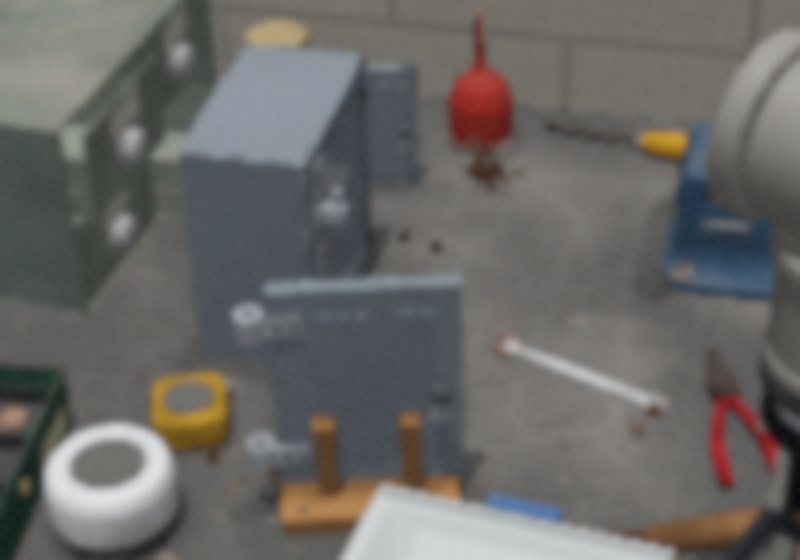

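```bash
cat > h.py <<'E'
import numpy as np, cv2, os
from scipy.spatial.transform import Rotation as Ro
from plant import sensors, capture, bot
def shot(n,k=4):
    cs=[capture(n) for _ in range(k)]
    c=dict(cs[0]); c["f32"]=np.mean([x["frame"].astype(np.float32) for x in cs],0); return c
def foc(c): return 200/np.tan(np.radians(c["vfov"])/2)
def proj(c,P):
    P=np.atleast_2d(P); q=P@c["view"][:3,:3].T+c["view"][:3,3]; f=foc(c)
    return np.c_[c["cx"]+f*q[:,0]/q[:,2], c["cy"]+f*q[:,1]/q[:,2]]
def ray(c,u,v):
    R=c["view"][:3,:3]; t=c["view"][:3,3]; f=foc(c)
    d=R.T@np.array([(u-c["cx"])/f,(v-c["cy"])/f,1.]); return -R.T@t, d
def onz(c,u,v,z):
    o,d=ray(c,u,v); return o+d*(z-o[2])/d[2]
def tri(pairs):
    A=np.zeros((3,3));b=np.zeros(3);rs=[]
    for c,u,v in pairs:
        o,d=ray(c,u,v); d=d/np.linalg.norm(d); M=np.eye(3)-np.outer(d,d); A+=M;b+=M@o; rs.append((M,o))
    p=np.linalg.solve(A,b); return p,[np.linalg.norm(M@(p-o)) for M,o in rs]
def crop(c,x0,y0,x1,y1,s,name,marks=()):
    a=np.clip(c["f32"][y0:y1,x0:x1],0,255).astype(np.uint8)
    a=cv2.resize(a,None,fx=s,fy=s,interpolation=cv2.INTER_CUBIC)
    for i in range(x0,x1,5):
        L=12 if i%10==0 else 5; x=int((i-x0+.5)*s); cv2.line(a,(x,0),(x,L),(0,255,255),1)
        if i%10==0: cv2.putText(a,str(i),(x+2,22),0,.35,(0,255,255),1)
    for i in range(y0,y1,5):
        L=12 if i%10==0 else 5; y=int((i-y0+.5)*s); cv2.line(a,(0,y),(L,y),(0,255,255),1)
        if i%10==0: cv2.putText(a,str(i),(14,y+4),0,.35,(0,255,255),1)
    for (u,v) in marks: cv2.drawMarker(a,(int((u-x0+.5)*s),int((v-y0+.5)*s)),(0,0,255),0,8,1)
    cv2.imwrite("pics/"+name,a)
E
python3 - <<'E'
from h import *
import pickle
t=shot("top",6); s=shot("side",6); pickle.dump((t,s),open("c0.pkl","wb"))
o=sensors.get_obs(); R=Ro.from_euler('xyz',o["tcp_rot"]).as_matrix(); print(R.round(3)); print(proj(t,o["tool_pos"]),proj(s,o["tool_pos"]))
for c in(t,s): print(-c["view"][:3,:3].T@c["view"][:3,3])
crop(t,280,125,380,195,8,"t1.png"); crop(t,225,160,275,230,8,"t2.png")
crop(s,260,145,340,220,7,"s1.png"); crop(s,275,200,345,275,8,"s2.png")
E
```

```text
[[ 0.     0.386  0.923]
 [ 0.     0.923 -0.386]
 [-1.     0.     0.   ]]
[[127.33206969 310.24272083]] [[420.35741127 301.93503435]]
[ 282.17273036  -65.10649116 1656.29268803]
[ 234.81536292 1187.54695937  977.74209663]
```

View pics/t1.png

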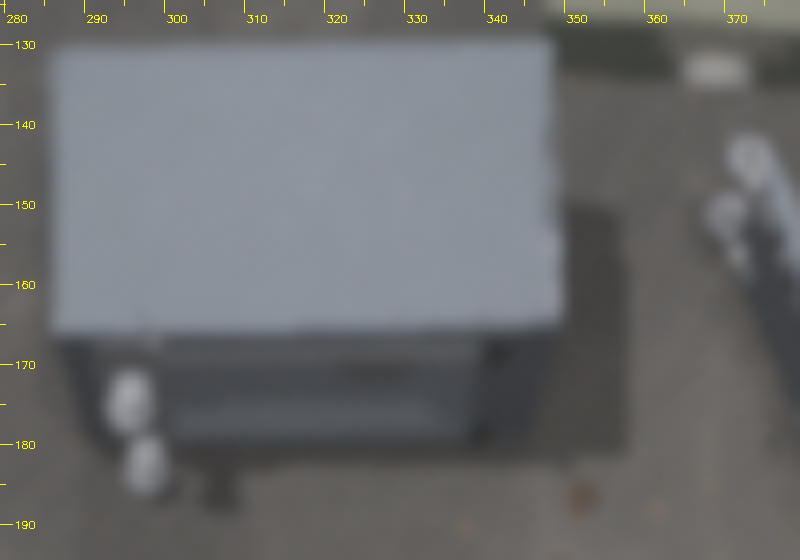

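View pics/t2.png

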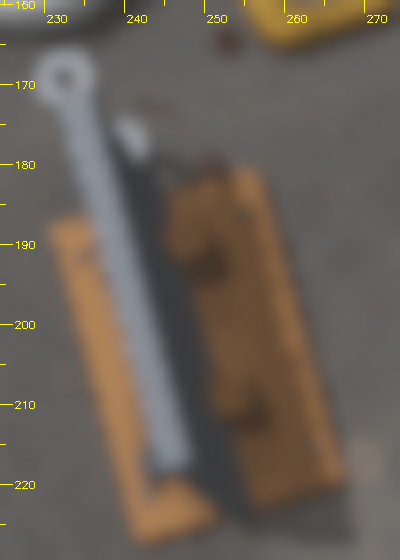

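View pics/s1.png

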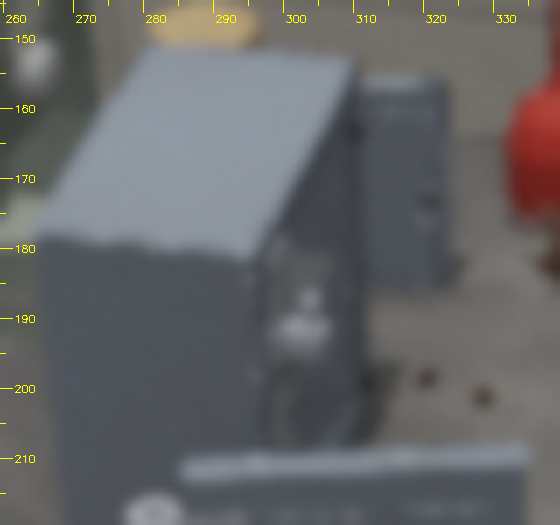

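View pics/s2.png

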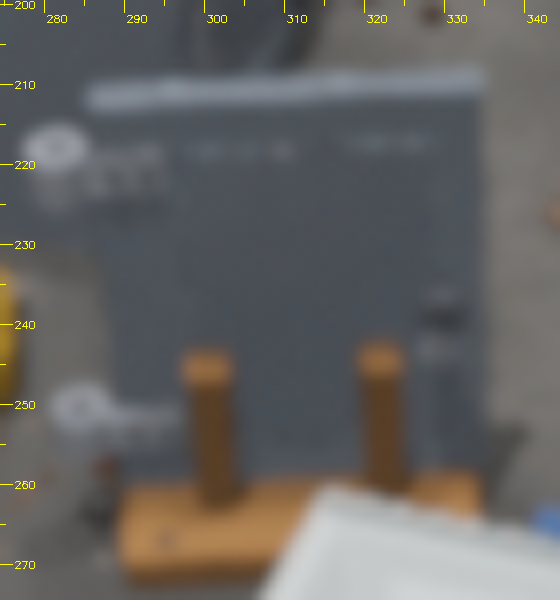

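```bash
cat >> h.py <<'E'
def edge_pts(c,p,q,n=25,w=4,skip=.08):
    """subpixel gradient-extreme points along the segment p-q"""
    g=c["f32"].mean(2); p=np.array(p,float);q=np.array(q,float); d=(q-p)/np.linalg.norm(q-p); nn=np.array([-d[1],d[0]])
    out=[]
    for s in np.linspace(skip,1-skip,n):
        m=p+s*(q-p); k=np.arange(-w,w+.01,.25); X=m+k[:,None]*nn
        pr=cv2.remap(g,X[:,0].astype(np.float32)[None],X[:,1].astype(np.float32)[None],cv2.INTER_LINEAR)[0]
        gr=np.abs(np.gradient(cv2.GaussianBlur(pr[None],(0,0),2)[0])); gr=gr*(gr>0.5*gr.max()); kk=(k*gr).sum()/gr.sum(); out.append(m+kk*nn)
    return np.array(out,np.float32)
def edge(c,p,q,**k):
    P=edge_pts(c,p,q,**k); vx,vy,x,y=cv2.fitLine(P,cv2.DIST_HUBER,0,.01,.01).ravel()
    r=np.abs((P[:,0]-x)*vy-(P[:,1]-y)*vx); return np.array([vy,-vx,vy*x-vx*y]),np.median(r)
def inter(a,b): return np.linalg.solve(np.array([a[:2],b[:2]]),[a[2],b[2]])
E
python3 - <<'E'
from h import *
import pickle
t,s=pickle.load(open("c0.pkl","rb"))
FL,FR,BL,BR=(285.3,165.8),(348.3,165),(285.3,129.5),(347.3,129.5)
ef,eb,el,er=[edge(t,*x) for x in ((FL,FR),(BL,BR),(FL,BL),(FR,BR))]
print([e[1] for e in (ef,eb,el,er)])
C=[inter(a[0],b[0]) for a,b in((ef,el),(ef,er),(eb,er),(eb,el))]; print(np.round(C,2))
W=np.array([onz(t,*x,215) for x in C]); print(W.round(1))
for i in range(4): d=W[(i+1)%4]-W[i]; print(np.linalg.norm(d).round(1), np.degrees(np.arctan2(d[1],d[0])).round(2))
# side view: top corners
FLs,FRs,BLs,BRs=(294,181),(308.5,153.5),(263.5,178.5),(279.5,151.5)
es=[edge(s,*x,w=3) for x in ((FLs,FRs),(BLs,BRs),(FLs,BLs),(FRs,BRs))]; print([e[1] for e in es])
D=[inter(es[a][0],es[b][0]) for a,b in((0,2),(0,3),(1,3),(1,2))];print(np.round(D,2))
for a,b in zip(C,D): print(tri([(t,*a),(s,*b)]), onz(s,*b,215))
E
```

```text
[np.float32(0.0878174), np.float32(0.06933402), np.float32(0.045919824), np.float32(0.19158335)]
[[286.44 166.38]
 [350.12 165.12]
 [347.87 129.52]
 [286.09 130.61]]
[[ 617.7   39.2  215. ]
 [ 620.3 -151.2  215. ]
 [ 730.9 -146.2  215. ]
 [ 728.6   40.8  215. ]]
190.4 -89.21
110.7 2.59
187.0 90.7
110.9 -179.16
[np.float32(0.013948202), np.float32(0.17246151), np.float32(0.14432055), np.float32(0.15829077)]
[[295.66 181.15]
 [310.43 153.24]
 [280.56 150.33]
 [263.19 177.74]]
(array([620.06569722,  39.69446636, 212.66377849]), [np.float64(1.793482795226755), np.float64(1.7934827952266688)]) [620.81423032  42.8664253  215.        ]
(array([ 622.24122357, -151.20619555,  211.6860589 ]), [np.float64(1.1114149352319322), np.float64(1.1114149352317457)]) [ 621.75340755 -145.66191134  215.        ]
(array([ 732.25623772, -145.95249685,  214.87210934]), [np.float64(1.2839496714276384), np.float64(1.2839496714278484)]) [ 733.61674835 -146.11763354  215.        ]
(array([730.71118865,  41.29906081, 213.15019745]), [np.float64(1.4789604960941583), np.float64(1.4789604960941776)]) [731.17663288  43.69896782 215.        ]
```

```bash
python3 - <<'E'
from h import *
import pickle
t,s=pickle.load(open("c0.pkl","rb"))
yaw=np.radians(.8); R=np.array([[np.cos(yaw),-np.sin(yaw)],[np.sin(yaw),np.cos(yaw)]])
for nm,c,FL in (("t",t,np.array([617.9,39.2])),("s",s,np.array([620.8,42.9]))):
    o=FL-R@[-55,95]; print(nm,o)
    m=[]
    for y in (66.5,74,81.5):
        for z in (34,50,160,176):
            p=o+R@[-72,y]; uv=proj(c,[*p,z])[0]; print(y,z,uv.round(2)); m.append(uv)
    if nm=="t": crop(c,280,160,310,195,16,"t3.png",m)
    else: crop(c,285,175,325,220,14,"s3.png",m)
E
```

```text
t [674.22104595 -55.02281986]
66.5 34 [298.86 183.39]
66.5 50 [298.64 182.46]
66.5 160 [296.97 175.53]
66.5 176 [296.71 174.44]
74 34 [296.62 183.44]
74 50 [296.37 182.5 ]
74 160 [294.55 175.58]
74 176 [294.26 174.49]
81.5 34 [294.38 183.48]
81.5 50 [294.11 182.55]
81.5 160 [292.12 175.63]
81.5 176 [291.81 174.54]
s [677.12104595 -51.32281986]
66.5 34 [305.65 221.08]
66.5 50 [305.43 217.42]
66.5 160 [303.87 191.07]
66.5 176 [303.64 187.05]
74 34 [305.1  222.37]
74 50 [304.88 218.71]
74 160 [303.3 192.3]
74 176 [303.05 188.28]
81.5 34 [304.56 223.68]
81.5 50 [304.33 220.01]
81.5 160 [302.71 193.55]
81.5 176 [302.47 189.51]
```

View pics/t3.png

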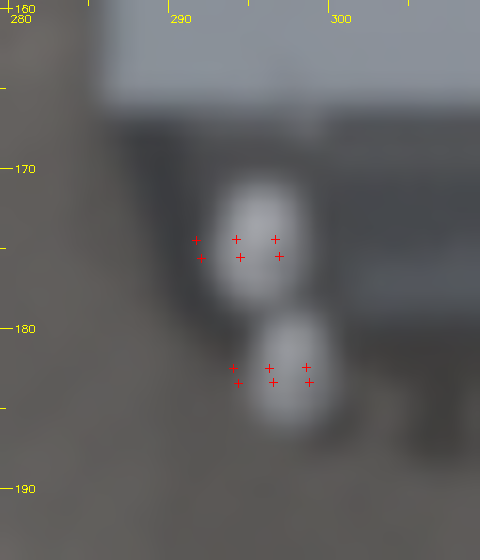

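View pics/s3.png

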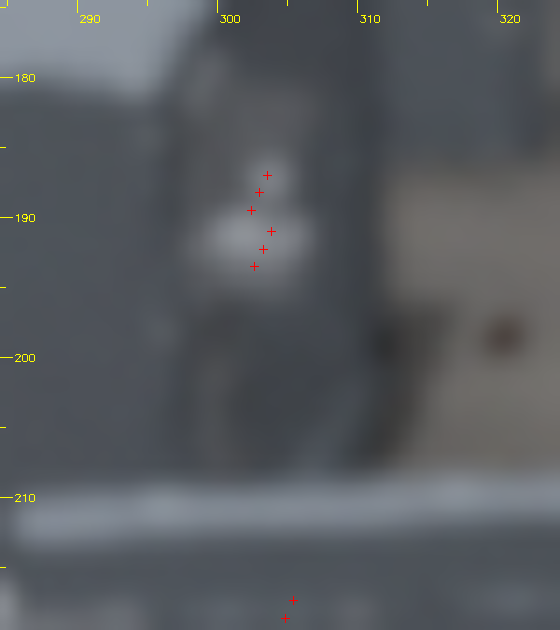

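```bash
python3 - <<'E'
from h import *
import pickle
t,s=pickle.load(open("c0.pkl","rb"))
crop(t,225,163,255,223,10,"t4.png")
a=edge(t,(232.5,180),(240.7,216),w=2.2);b=edge(t,(236.3,178),(246.2,216),w=2.2); print(a,b)
def at(l,v): return (l[2]-l[1]*v)/l[0]
mid=lambda v:(at(a[0],v)+at(b[0],v))/2
for v in(180,200,216): print(v,at(a[0],v),at(b[0],v))
P=onz(t,mid(175),175,208);Q=onz(t,mid(216),216,208); d=P-Q; print(P,Q,"door y dir deg",np.degrees(np.arctan2(d[1],d[0])))
for v in(180,200,215): print("thick",np.linalg.norm(onz(t,at(a[0],v),v,208)-onz(t,at(b[0],v),v,208)))
print("knH top",onz(t,231.5,169,188),"knL top",onz(t,240.5,176.5,62))
print("free end",onz(t,244.6,218,208))
print("side knH",onz(s,279.5,217.5,188),"knL",onz(s,282.7,249.5,62),"ends",onz(s,284.7,211.5,208),onz(s,333.5,208.9,208))
E
```

```text
(array([ 9.9197757e-01, -1.2641379e-01,  2.0950719e+02], dtype=float32), np.float32(0.31181335)) (array([  0.96710986,  -0.2543591 , 184.23683   ], dtype=float32), np.float32(0.014286995))
180 234.14005 237.8442
200 236.68877 243.10439
216 238.72774 247.31255
[593.93161747 193.36569449 208.        ] [470.16546543 166.96268031 208.        ] door y dir deg 12.04238404439276
thick 11.055074361436064
thick 19.01718160154303
thick 24.917990151107567
knH top [616.9446235  208.03674971 188.        ] knL top [620.19308215 201.26819557  62.        ]
free end [464.19171941 162.18938113 208.        ]
side knH [624.51445311 204.59208376 188.        ] knL [624.94633552 203.51140323  62.        ] ends [608.77497049 198.53683119 208.        ] [471.05388112 157.15378269 208.        ]
```

View pics/t4.png

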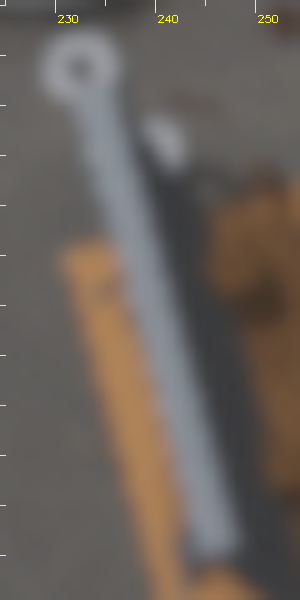

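```bash
python3 - <<'E'
from h import *
import pickle
t,s=pickle.load(open("c0.pkl","rb"))
B=t["f32"][:,:,0]
pts=[]
for v in range(176,216):
    r=B[v,226:256]; 
    m=np.clip(r-115,0,None); 
    # keep largest run
    i=int(np.argmax(m)); l=i
    while m[l-1]>0:l-=1
    h=i
    while m[h+1]>0:h+=1
    k=np.arange(l,h+1); pts.append([226+(k*m[l:h+1]).sum()/m[l:h+1].sum(),v])
pts=np.array(pts,np.float32); print(pts[::4])
vx,vy,x,y=cv2.fitLine(pts,cv2.DIST_HUBER,0,.01,.01).ravel()
mid=lambda v:x+vx/vy*(v-y)
P=onz(t,mid(172),172,208);Q=onz(t,mid(218.5),218.5,208);d=P-Q
print(P,Q,np.degrees(np.arctan2(d[1],d[0])), np.abs((pts[:,0]-x)*vy-(pts[:,1]-y)*vx).max())
b=edge(t,(236.3,178),(246.2,216),w=2.2)[0]
at=lambda v:(b[2]-b[1]*v)/b[0]
d=onz(t,at(178),178,208)-onz(t,at(214),214,208);print(np.degrees(np.arctan2(d[1],d[0])))
# side: back top edge of strip
e=edge(s,(285,210),(333,207.5),w=2.5); print(e)
f=lambda u:(e[0][2]-e[0][0]*u)/e[0][1]
d=onz(s,290,f(290),208)-onz(s,330,f(330),208);print(onz(s,290,f(290),208),np.degrees(np.arctan2(d[1],d[0])))
e=edge(s,(285,213),(333,210.3),w=2.5); print(e)
f=lambda u:(e[0][2]-e[0][0]*u)/e[0][1]
d=onz(s,290,f(290),208)-onz(s,330,f(330),208);print(onz(s,290,f(290),208),np.degrees(np.arctan2(d[1],d[0])))
E
```

```text
[[234.79973 176.     ]
 [235.8785  180.     ]
 [237.07343 184.     ]
 [238.14185 188.     ]
 [239.19882 192.     ]
 [240.42444 196.     ]
 [241.4375  200.     ]
 [242.45114 204.     ]
 [243.59859 208.     ]
 [244.69148 212.     ]]
[603.14000872 197.53446196 208.        ] [462.66867653 156.61672287 208.        ] 16.240254892048984 0.22272205
15.583471992861496
(array([-4.1428063e-02, -9.9914151e-01, -2.2144769e+02], dtype=float32), np.float32(0.08682904))
[596.22923984 186.38859176 208.        ] 15.585141116208034
(array([-4.7492892e-02, -9.9887156e-01, -2.2664241e+02], dtype=float32), np.float32(0.089615285))
[591.12004088 203.00662981 208.        ] 16.156652630969766
```

```bash
cat >> h.py <<'E'
def plan(target,yawy=None):
    """target TCP xyz mm, yawy = world direction (deg) of tool y; prints tool-axis cm shift and spin"""
    o=sensors.get_obs(); R=Ro.from_euler('xyz',o["tcp_rot"]).as_matrix(); d=R.T@(np.array(target)-o["tool_pos"])/10
    a=np.degrees(np.arctan2(R[1,1],R[0,1])); sp=0 if yawy is None else -np.radians((yawy-a+180)%360-180)
    print("tcp",o["tool_pos"].round(2),"tooly deg",a.round(2),"dx dy dz cm",d.round(2),"spin",round(sp,4),"F",o["contact_force"].round(2),"M",o["moment"].round(2),"grip",round(o["grip_width"],2),"t",round(o["time"],2))
E
python3 -m crank '[{"dx":-2},{"dx":-4},{"dx":-6,"dz":1},{"dx":-6,"dz":3,"dy":-1,"spin":-0.05},{"dx":-6,"dz":6,"dy":-2,"spin":-0.1},{"dx":-6,"dz":9,"dy":-3,"spin":-0.15},{"dx":-6,"dz":12,"dy":-4,"spin":-0.2},{"dx":-6,"dz":15,"dy":-5,"spin":-0.25},{"dx":-6,"dz":18,"dy":-6,"spin":-0.3},{"dx":-6,"dz":21,"dy":-7,"spin":-0.35},{"dx":-6,"dz":24,"dy":-8,"spin":-0.4},{"dx":-6,"dz":27,"dy":-9,"spin":-0.45},{"dx":-6,"dz":30,"dy":-10,"spin":-0.5},{"dx":-6,"dz":33,"dy":-11,"spin":-0.55},{"dx":-6,"dz":36,"dy":-12,"spin":-0.6},{"dx":-6,"dz":39,"dy":-13.5,"spin":-0.65},{"dx":-6,"dz":41,"dy":-14.5,"spin":-0.674},{"dx":-6,"dz":42.2,"dy":-15,"spin":-0.674},{"dx":-6,"dz":42.8,"dy":-15.2,"spin":-0.674},{"dx":-6,"dz":42.8,"dy":-15.2,"spin":-0.674}]' 100
python3 - <<'E'
from h import *
plan([538,179,172],105.9)
t=shot("top",2);s=shot("side",2)
crop(t,200,120,360,240,5,"t5.png");crop(s,230,130,390,280,5,"s5.png")
E
```

```text
tcp [202.4  484.42 226.74] tooly deg 67.32 dx dy dz cm [  5.47 -15.24  42.74] spin -0.6733 F [ 0.6   0.23 -0.77] M [ 0.03  0.01 -0.05] grip 91.93 t 0.7invalid input at $[0]: expected keys dx, dy, dz, spin
```

View pics/t5.png

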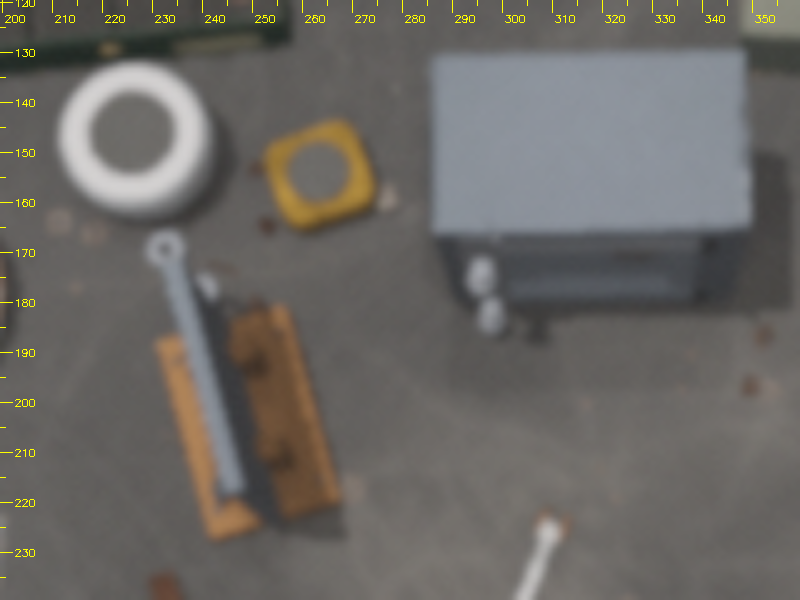

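View pics/s5.png

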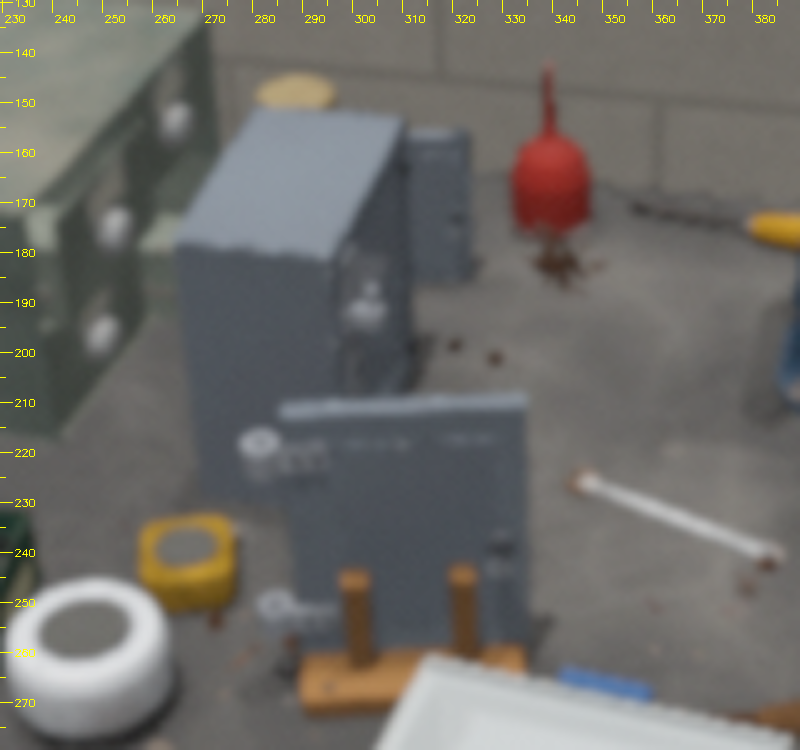

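The row format needs all four keys, so the move was refused and nothing moved. The pictures show the same scene: door at (242,195) in top, pins at (296,175) and (297.7,183).

```bash
python3 -m crank '[{"dx":-2,"dy":0,"dz":0,"spin":0},{"dx":-4,"dy":0,"dz":0,"spin":0},{"dx":-6,"dy":0,"dz":1,"spin":0},{"dx":-6,"dz":3,"dy":-1,"spin":-0.05},{"dx":-6,"dz":6,"dy":-2,"spin":-0.1},{"dx":-6,"dz":9,"dy":-3,"spin":-0.15},{"dx":-6,"dz":12,"dy":-4,"spin":-0.2},{"dx":-6,"dz":15,"dy":-5,"spin":-0.25},{"dx":-6,"dz":18,"dy":-6,"spin":-0.3},{"dx":-6,"dz":21,"dy":-7,"spin":-0.35},{"dx":-6,"dz":24,"dy":-8,"spin":-0.4},{"dx":-6,"dz":27,"dy":-9,"spin":-0.45},{"dx":-6,"dz":30,"dy":-10,"spin":-0.5},{"dx":-6,"dz":33,"dy":-11,"spin":-0.55},{"dx":-6,"dz":36,"dy":-12,"spin":-0.6},{"dx":-6,"dz":39,"dy":-13.5,"spin":-0.65},{"dx":-6,"dz":41,"dy":-14.5,"spin":-0.674},{"dx":-6,"dz":42.2,"dy":-15,"spin":-0.674},{"dx":-6,"dz":42.8,"dy":-15.2,"spin":-0.674},{"dx":-6,"dz":42.8,"dy":-15.2,"spin":-0.674}]' 100
python3 - <<'E'
from h import *
plan([538,179,172],105.9)
t=shot("top",1);s=shot("side",1)
crop(t,200,100,360,220,5,"t6.png");crop(s,230,130,390,280,5,"s6.png")
E
```

```text
time: 2.57
tool_pos: [539.1, 178.8, 286.5]
tcp_rot: [2.313, 1.57, 2.589]
contact_force: [-0.2, 0.3, -0.6]
grip_width: 91.6
tcp [539.14 178.76 286.47] tooly deg 105.82 dx dy dz cm [11.45  0.05 -0.1 ] spin -0.0014 F [-0.17  0.26 -0.63] M [ 0.08 -0.03 -0.07] grip 91.61 t 2.57
```

View pics/t6.png

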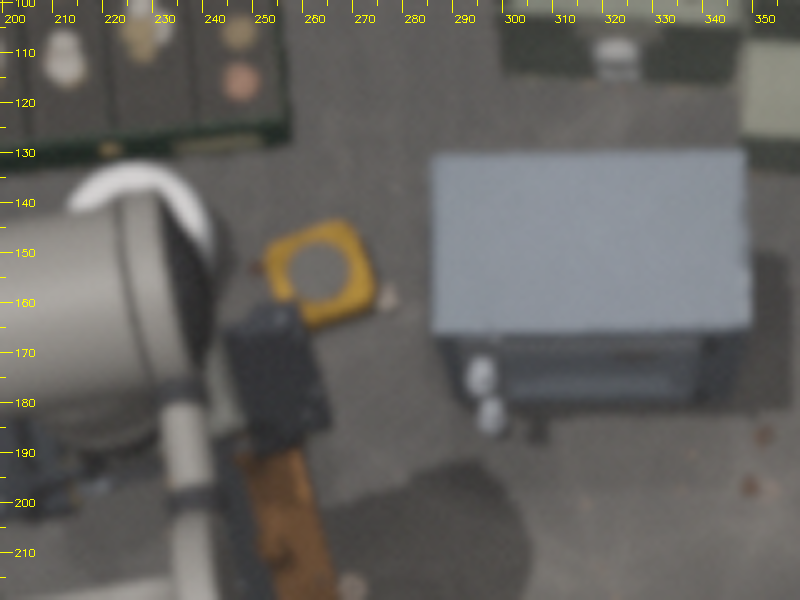

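View pics/s6.png

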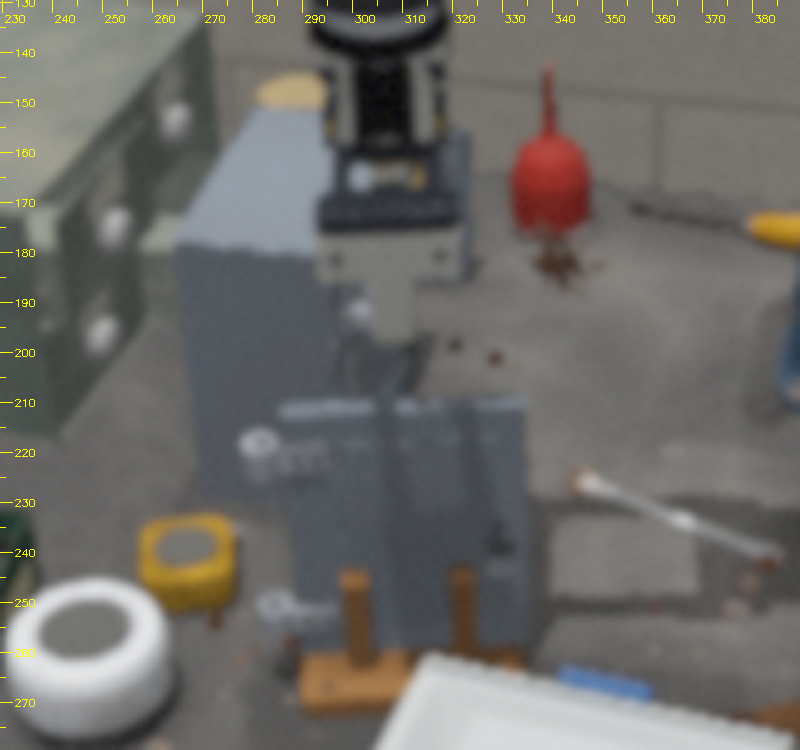

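```bash
python3 -m crank '[{"dx":2,"dy":0,"dz":0,"spin":0},{"dx":4,"dy":0,"dz":0,"spin":0},{"dx":6,"dy":0,"dz":0,"spin":0},{"dx":8,"dy":0,"dz":0,"spin":0},{"dx":9.5,"dy":0,"dz":0,"spin":0},{"dx":10.5,"dy":0,"dz":0,"spin":0},{"dx":11.2,"dy":0,"dz":0,"spin":0},{"dx":11.4,"dy":0,"dz":0,"spin":0},{"dx":11.4,"dy":0,"dz":0,"spin":0}]' 
python3 - <<'E'
from h import *
plan([538,179,172],105.9)
s=shot("side",1)
crop(s,230,130,390,280,5,"s7.png")
E
```

```text
time: 3.42
tool_pos: [538.6, 179.7, 172.9]
tcp_rot: [0.424, 1.571, 0.703]
contact_force: [0.5, 0.5, -0.3]
grip_width: 91.9
tcp [538.58 179.65 172.92] tooly deg 105.97 dx dy dz cm [ 0.09 -0.05 -0.07] spin 0.0013 F [ 0.46  0.47 -0.29] M [0.1  0.02 0.03] grip 91.86 t 3.42
```

View pics/s7.png

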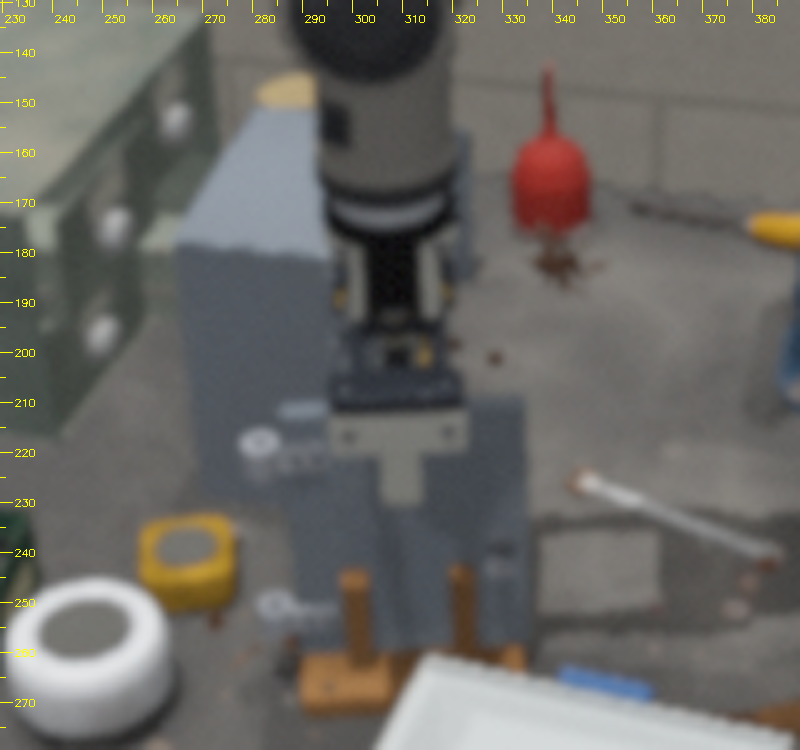

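Side view: the near finger (308,225) is over the middle of the door (287–333). Closing.

```bash
python3 -m crank '[{"dx":0,"dy":0,"dz":0,"spin":0},{"dx":0,"dy":0,"dz":0,"spin":0},{"dx":0,"dy":0,"dz":0,"spin":0},{"dx":0,"dy":0,"dz":0,"spin":0},{"dx":0,"dy":0,"dz":0,"spin":0},{"dx":0,"dy":0,"dz":0,"spin":0},{"dx":0,"dy":0,"dz":0,"spin":0},{"dx":0,"dy":0,"dz":0,"spin":0},{"dx":0,"dy":0,"dz":0,"spin":0},{"dx":0,"dy":0,"dz":0,"spin":0}]' 0
```

```text
time: 4.3
tool_pos: [538.7, 179.2, 172.7]
tcp_rot: [1.282, 1.571, 1.56]
contact_force: [0.1, 0.3, -0.6]
grip_width: 29.6
```

```bash
python3 -m crank '[{"dx":0,"dy":0,"dz":0,"spin":0},{"dx":0,"dy":0,"dz":0,"spin":0},{"dx":0,"dy":0,"dz":0,"spin":0},{"dx":0,"dy":0,"dz":0,"spin":0},{"dx":0,"dy":0,"dz":0,"spin":0},{"dx":0,"dy":0,"dz":0,"spin":0},{"dx":0,"dy":0,"dz":0,"spin":0}]' 0
python3 - <<'E'
from h import *
plan([538,179,172],105.9)
E
```

```text
time: 4.88
tool_pos: [538.8, 179.1, 172.7]
tcp_rot: [-1.201, 1.571, -0.923]
contact_force: [0.4, -1.2, -0.3]
grip_width: 12.0
tcp [538.75 179.08 172.7 ] tooly deg 105.94 dx dy dz cm [ 0.07  0.01 -0.07] spin 0.0007 F [ 0.4  -1.16 -0.35] M [-0.09 -0.08 -0.01] grip 11.96 t 4.88
```

```bash
python3 -m crank '[{"dx":-0.2,"dy":0,"dz":0,"spin":0},{"dx":-0.6,"dy":0,"dz":0,"spin":0},{"dx":-1.2,"dy":0,"dz":0,"spin":0},{"dx":-2,"dy":0,"dz":0,"spin":0},{"dx":-3,"dy":0,"dz":0,"spin":0},{"dx":-4,"dy":0,"dz":0,"spin":0},{"dx":-5,"dy":0,"dz":0,"spin":0},{"dx":-6,"dy":0,"dz":0,"spin":0},{"dx":-7,"dy":0,"dz":0,"spin":0},{"dx":-8,"dy":0,"dz":0,"spin":0},{"dx":-8.6,"dy":0,"dz":0,"spin":0},{"dx":-9,"dy":0,"dz":0,"spin":0},{"dx":-9,"dy":0,"dz":0,"spin":0},{"dx":-9,"dy":0,"dz":0,"spin":0}]' 
python3 - <<'E'
from h import *
plan([538,179,172],105.9)
t=shot("top",1);s=shot("side",1)
crop(t,200,100,360,220,5,"t8.png");crop(s,230,130,390,280,5,"s8.png")
E
```

```text
time: 6.05
tool_pos: [538.6, 179.2, 262.6]
tcp_rot: [2.413, 1.571, 2.691]
contact_force: [-0.4, -0.3, -6.3]
grip_width: 12.3
tcp [538.6  179.21 262.57] tooly deg 105.94 dx dy dz cm [ 9.06 -0.01 -0.06] spin 0.0007 F [-0.39 -0.32 -6.32] M [0.04 0.06 0.04] grip 12.26 t 6.05
```

View pics/t8.png

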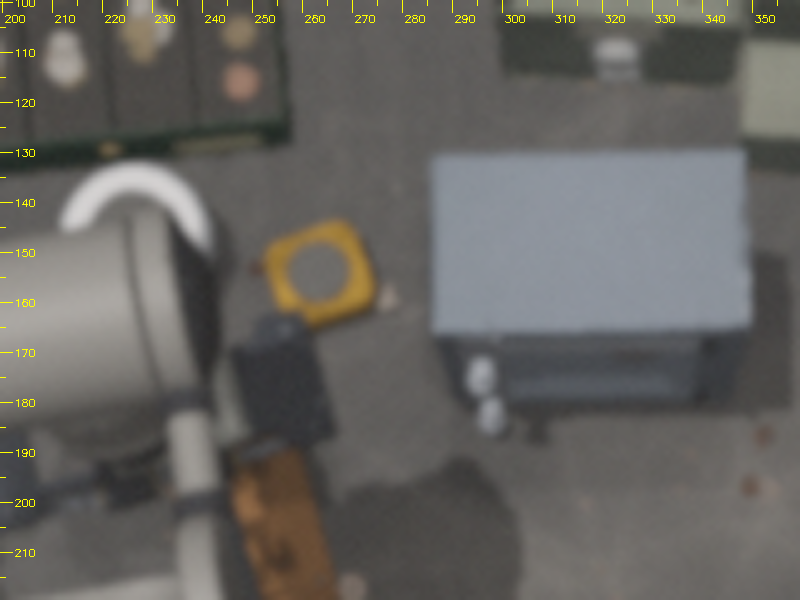

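View pics/s8.png

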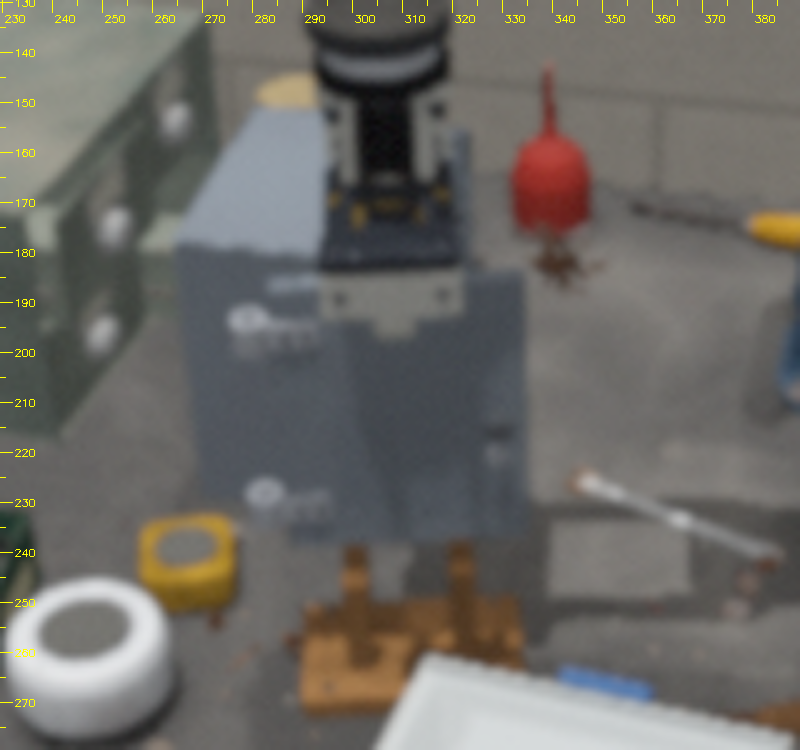

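```bash
python3 - <<'E'
from h import *
plan([491.7,10.1,222.6],90.8)
E
python3 -m crank '[{"dx":0,"dy":0,"dz":-0.5,"spin":0},{"dx":0,"dy":-0.3,"dz":-1.3,"spin":0.01},{"dx":0,"dy":-0.9,"dz":-2.3,"spin":0.03},{"dx":0,"dy":-1.7,"dz":-3.3,"spin":0.05},{"dx":0,"dy":-2.7,"dz":-4.3,"spin":0.07},{"dx":0,"dy":-3.7,"dz":-5.3,"spin":0.09},{"dx":0,"dy":-4.7,"dz":-6.2,"spin":0.11},{"dx":0,"dy":-5.7,"dz":-7,"spin":0.13},{"dx":0,"dy":-6.7,"dz":-7.6,"spin":0.15},{"dx":0,"dy":-7.7,"dz":-8.1,"spin":0.17},{"dx":0,"dy":-8.7,"dz":-8.5,"spin":0.19},{"dx":0,"dy":-9.7,"dz":-8.8,"spin":0.21},{"dx":0,"dy":-10.7,"dz":-9,"spin":0.23},{"dx":0,"dy":-11.7,"dz":-9.15,"spin":0.25},{"dx":0,"dy":-12.7,"dz":-9.15,"spin":0.264},{"dx":0,"dy":-13.6,"dz":-9.15,"spin":0.264},{"dx":0,"dy":-14.3,"dz":-9.15,"spin":0.264},{"dx":0,"dy":-14.8,"dz":-9.15,"spin":0.264},{"dx":0,"dy":-15,"dz":-9.15,"spin":0.264},{"dx":0,"dy":-15,"dz":-9.15,"spin":0.264}]' 
python3 - <<'E'
from h import *
plan([491.7,10.1,222.6],90.8)
t=shot("top",1);s=shot("side",1)
crop(t,230,120,370,230,5,"t9.png");crop(s,230,130,390,280,5,"s9.png")
E
```

```text
tcp [538.38 179.15 262.02] tooly deg 105.94 dx dy dz cm [  3.95 -14.97  -9.13] spin 0.2643 F [ 0.13  0.21 -5.8 ] M [-0.02  0.05 -0.02] grip 12.27 t 6.15
time: 7.82
tool_pos: [492.1, 9.5, 262.6]
tcp_rot: [2.167, 1.571, 2.181]
contact_force: [0.1, 0.6, -5.5]
grip_width: 11.9
tcp [492.07   9.47 262.61] tooly deg 90.79 dx dy dz cm [ 4.    0.06 -0.04] spin -0.0002 F [ 0.13  0.58 -5.51] M [ 0.11  0.   -0.04] grip 11.95 t 7.82
```

View pics/t9.png

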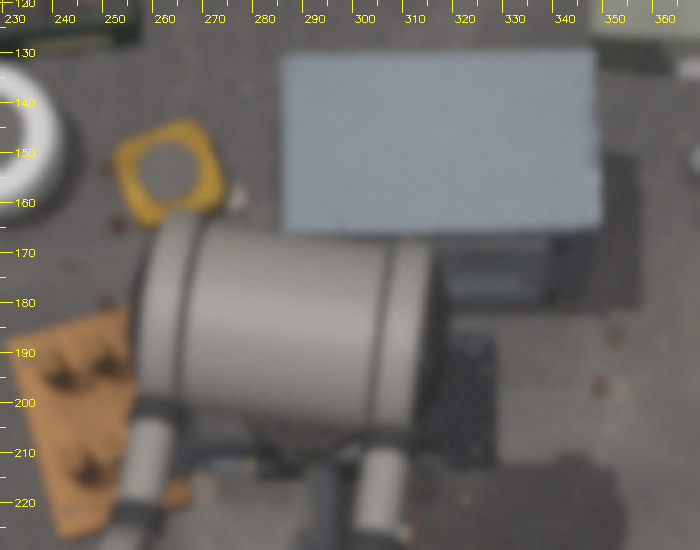

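View pics/s9.png

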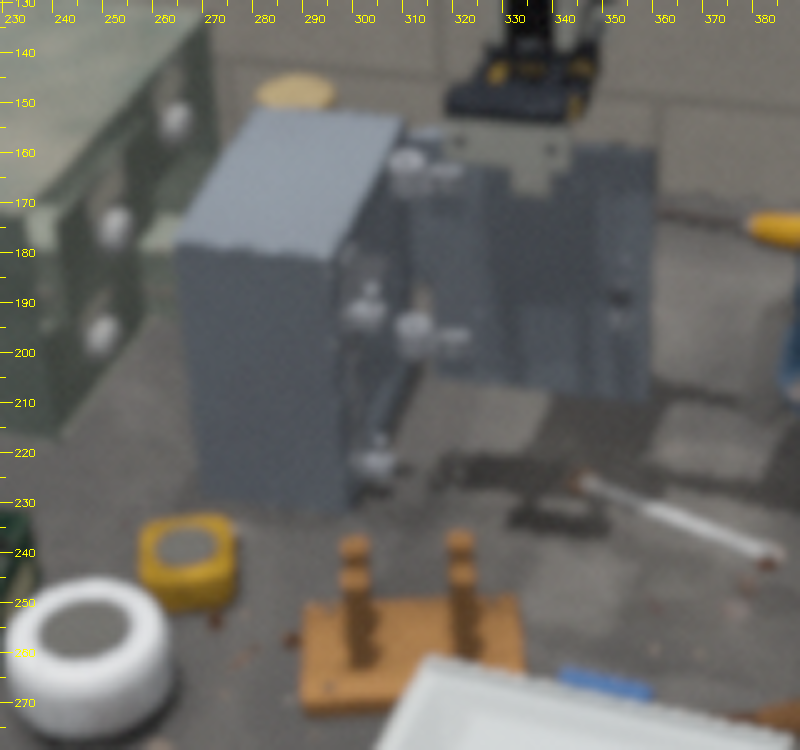

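```bash
python3 - <<'E'
from h import *
import pickle
s=shot("side",6);pickle.dump(s,open("c9.pkl","wb"))
crop(s,290,150,340,200,14,"s10.png");crop(s,290,180,330,230,14,"s11.png")
E
```

```text
(no output)
```

View pics/s10.png

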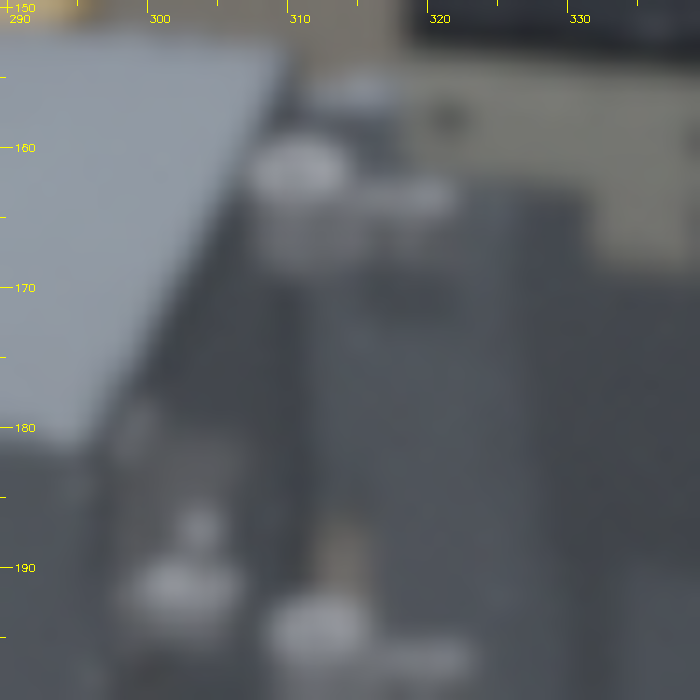

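View pics/s11.png

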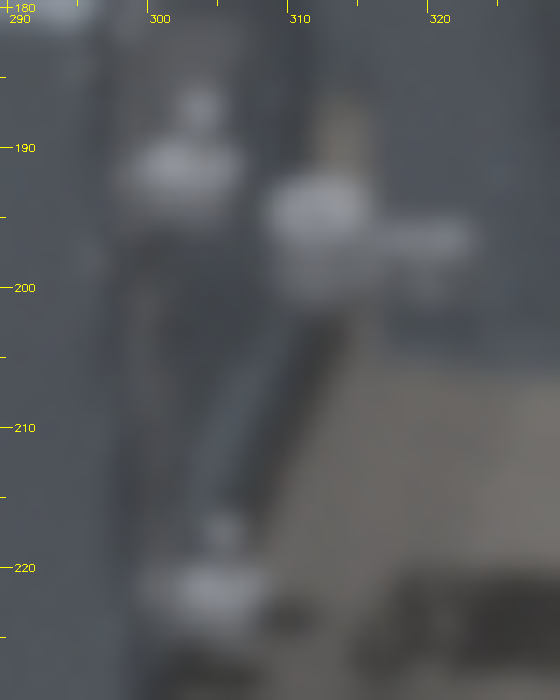

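```bash
python3 - <<'E'
from h import *
import pickle
s=pickle.load(open("c9.pkl","rb"))
for n,u,v,z in (("kH",310.5,161.3,277.9),("kL",312,194.5,151.9),("tipH",303.7,187.2,175),("tipL",305.4,217.3,49),("shH",302.9,191.4,160),("shL",304.8,221.8,34)):
    print(n,onz(s,u,v,z).round(1))
# predicted knuckle by robot
print("robot kn", 492.1+86.4, 9.5+4+1.2)
for k in ([578.5,14.7,277.9],[578.5,14.7,151.9]): print(proj(s,k))
E
```

```text
kH [576.1  15.2 277.9]
kL [575.8  17.  151.9]
tipH [604.2  13.5 175. ]
tipL [604.9  12.3  49. ]
shH [606.8  16.7 160. ]
shL [606.   18.7  34. ]
robot kn 578.5 14.7
[[309.8040363  161.14342257]]
[[311.3827895  194.02626371]]
```

Side view: knuckle tops at (310.5,161.3) and (312,194.5), pin tips at (303.7,187.2) and (305.4,217.3). So the knuckles are about 29 mm in front of the pins and nearly in line. I'll lower in front of the pins and feel for x.

```bash
python3 -m crank '[{"dx":0.5,"dy":0,"dz":0,"spin":0},{"dx":1.5,"dy":0,"dz":0,"spin":0},{"dx":2.5,"dy":0,"dz":0,"spin":0},{"dx":3.5,"dy":0,"dz":0,"spin":0},{"dx":4.5,"dy":0,"dz":0,"spin":0},{"dx":5.5,"dy":0,"dz":0,"spin":0},{"dx":6.5,"dy":0,"dz":0,"spin":0},{"dx":7.5,"dy":0,"dz":0,"spin":0},{"dx":8.3,"dy":0,"dz":0.1,"spin":0},{"dx":8.7,"dy":0,"dz":0.3,"spin":0},{"dx":8.8,"dy":0,"dz":0.6,"spin":0},{"dx":8.8,"dy":0,"dz":0.9,"spin":0},{"dx":8.8,"dy":0,"dz":1,"spin":0},{"dx":8.8,"dy":0,"dz":1,"spin":0},{"dx":8.8,"dy":0,"dz":1,"spin":0}]' 
python3 - <<'E'
from h import *
plan([491.7,10.1,222.6],90.8)
s=shot("side",4)
crop(s,280,170,360,240,9,"s12.png")
E
```

```text
time: 9.47
tool_pos: [502.2, 9.9, 175.1]
tcp_rot: [-0.039, 1.57, -0.025]
contact_force: [-0.9, 0.4, -5.2]
grip_width: 11.6
tcp [502.2    9.95 175.1 ] tooly deg 90.82 dx dy dz cm [-4.75  0.03 -1.05] spin 0.0003 F [-0.91  0.41 -5.15] M [ 0.06  0.05 -0.03] grip 11.59 t 9.47
```

View pics/s12.png

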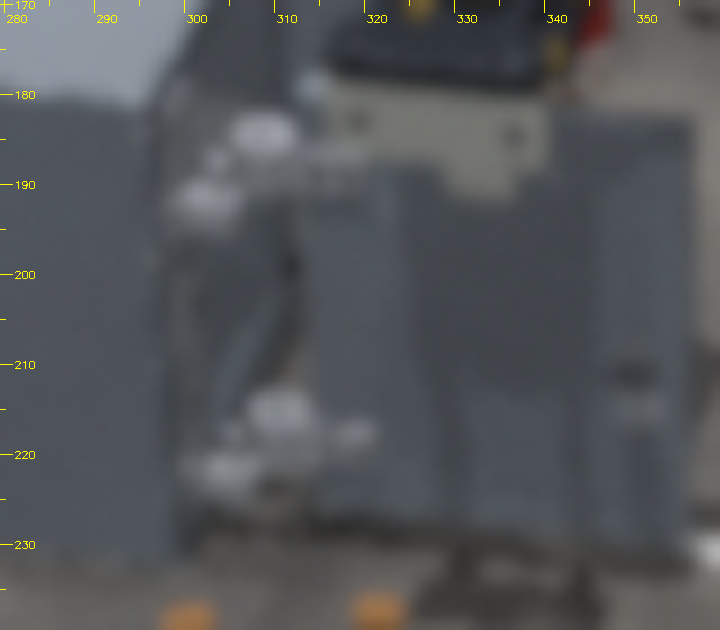

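Knuckles at (307.7,184.3) and (309.5,215.5) are just in front of the pins at (303,187) and (305,217.5). Creeping forward.

```bash
python3 -m crank '[{"dx":0,"dy":0,"dz":0.1,"spin":0},{"dx":0,"dy":0,"dz":0.2,"spin":0},{"dx":0,"dy":0,"dz":0.2,"spin":0}]'; python3 -m crank '[{"dx":0,"dy":0,"dz":0.05,"spin":0},{"dx":0,"dy":0,"dz":0.1,"spin":0},{"dx":0,"dy":0,"dz":0.1,"spin":0}]';python3 -m crank '[{"dx":0,"dy":0,"dz":0.05,"spin":0},{"dx":0,"dy":0,"dz":0.1,"spin":0},{"dx":0,"dy":0,"dz":0.1,"spin":0}]'
```

```text
time: 9.92
tool_pos: [504.2, 10.0, 174.8]
tcp_rot: [0.067, 1.57, 0.082]
contact_force: [0.9, 0.2, -5.2]
grip_width: 11.6
time: 10.17
tool_pos: [505.0, 10.0, 174.7]
tcp_rot: [0.593, 1.571, 0.607]
contact_force: [-1.1, 0.1, -5.1]
grip_width: 11.6
time: 10.42
tool_pos: [506.0, 10.0, 174.7]
tcp_rot: [1.997, 1.571, 2.011]
contact_force: [-0.0, -0.1, -5.7]
grip_width: 11.8
```

```bash
python3 -m crank '[{"dx":0,"dy":0,"dz":0.05,"spin":0},{"dx":0,"dy":0,"dz":0.1,"spin":0},{"dx":0,"dy":0,"dz":0.1,"spin":0}]'; python3 - <<'E'
from h import *
plan([491.7,10.1,222.6],90.8)
E
python3 -m crank '[{"dx":0,"dy":0,"dz":0.05,"spin":0},{"dx":0,"dy":0,"dz":0.1,"spin":0},{"dx":0,"dy":0,"dz":0.1,"spin":0}]'; python3 - <<'E'
from h import *
plan([491.7,10.1,222.6],90.8)
E
```

```text
time: 10.67
tool_pos: [506.3, 10.0, 174.7]
tcp_rot: [3.071, 1.569, 3.085]
contact_force: [-5.2, 1.1, -3.0]
grip_width: 11.8
tcp [506.25  10.05 174.67] tooly deg 90.82 dx dy dz cm [-4.79  0.03 -1.46] spin 0.0003 F [-5.15  1.09 -2.97] M [-0.01  0.61  0.  ] grip 11.8 t 10.67
time: 10.92
tool_pos: [506.4, 10.1, 174.7]
tcp_rot: [3.113, 1.567, 3.128]
contact_force: [-8.9, 0.3, -0.7]
grip_width: 11.9
tcp [506.37  10.06 174.67] tooly deg 90.82 dx dy dz cm [-4.79  0.03 -1.48] spin 0.0004 F [-8.9   0.3  -0.73] M [-0.02  1.18 -0.01] grip 11.94 t 10.92
```

Contact felt with the TCP at x≈506.15, which puts the pin axis at TCP x≈520.8; the camera gives 521.6. I'll back off, rise above the tips, move over them and look.

```bash
python3 -m crank '[{"dx":0,"dy":0,"dz":-0.3,"spin":0},{"dx":0,"dy":0,"dz":-0.5,"spin":0},{"dx":-0.5,"dy":0,"dz":-0.5,"spin":0},{"dx":-1.2,"dy":0,"dz":-0.5,"spin":0},{"dx":-1.5,"dy":0,"dz":-0.3,"spin":0},{"dx":-1.6,"dy":0,"dz":0.2,"spin":0},{"dx":-1.6,"dy":0,"dz":0.8,"spin":0},{"dx":-1.6,"dy":0,"dz":1.1,"spin":0},{"dx":-1.6,"dy":0,"dz":1.28,"spin":0},{"dx":-1.6,"dy":0,"dz":1.28,"spin":0},{"dx":-1.6,"dy":0,"dz":1.28,"spin":0}]' 
python3 - <<'E'
from h import *
import pickle
plan([520.8,10,190],90.8)
s=shot("side",6);pickle.dump(s,open("c13.pkl","wb"))
crop(s,290,170,330,230,13,"s13.png")
E
```

```text
time: 11.83
tool_pos: [520.6, 10.3, 190.3]
tcp_rot: [2.897, 1.57, 2.911]
contact_force: [0.1, -0.3, -5.0]
grip_width: 12.1
tcp [520.58  10.27 190.3 ] tooly deg 90.82 dx dy dz cm [ 0.03 -0.03  0.02] spin 0.0003 F [ 0.12 -0.28 -4.99] M [0.01 0.07 0.  ] grip 12.05 t 11.83
```

View pics/s13.png

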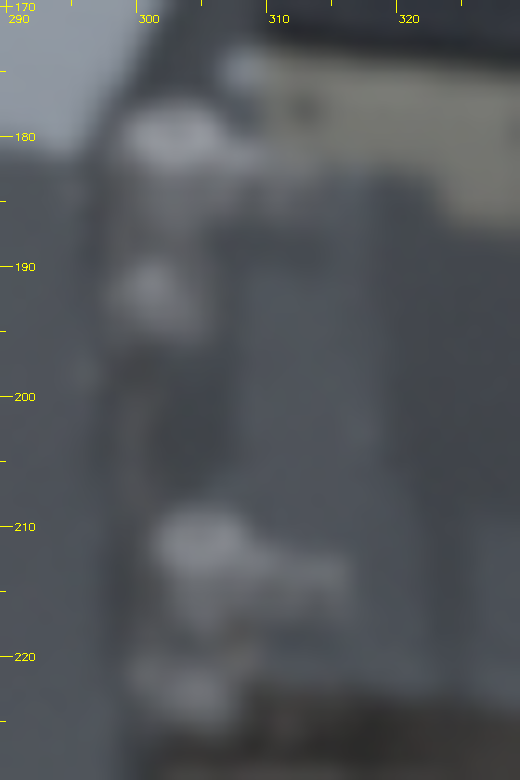

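```bash
python3 - <<'E'
from h import *
import pickle
s=pickle.load(open("c13.pkl","rb")); s9=pickle.load(open("c9.pkl","rb"))
for n,u,v,z in (("kH",302.8,180,205.6),("kL",304.9,211.3,79.6)): print(n,onz(s,u,v,z).round(1))
# brightness centroids
def cen(c,x0,y0,x1,y1,th):
    g=np.clip(c["f32"].mean(2)[y0:y1,x0:x1]-th,0,None); Y,X=np.mgrid[y0:y1,x0:x1]; return (g*X).sum()/g.sum(),(g*Y).sum()/g.sum()
for th in (95,105): print(cen(s,298,176,308,184,th),cen(s,300,208,310,215,th), "tips",cen(s9,301,184,306,189,th-10),cen(s9,303,215,308,219,th-10),"sh",cen(s9,297,189,308,195,th),cen(s9,300,219,310,226,th))
E
```

```text
kH [604.6  17.4 205.6]
kL [603.4  18.5  79.6]
(np.float64(303.1762819900496), np.float64(180.359806553518)) (np.float64(305.5983876161254), np.float64(211.70897161851465)) tips (np.float64(303.4106743550749), np.float64(186.63060335987845)) (np.float64(305.2941722585862), np.float64(217.4191142778541)) sh (np.float64(302.6320686668238), np.float64(191.52725556636474)) (np.float64(305.09824102077874), np.float64(221.6887145974816))
(np.float64(303.3233653124528), np.float64(180.42494223261087)) (np.float64(305.6420834216169), np.float64(211.74051343908513)) tips (np.float64(303.6555555297206), np.float64(187.1177249171266)) (np.float64(305.45330024209596), np.float64(217.55168122959304)) sh (np.float64(302.65276128812957), np.float64(191.4883879134245)) (np.float64(305.1210542136976), np.float64(221.7322095380135))
```

Knuckle and pin line up in x. In y the estimates put the knuckle 0–2.5 mm too far left, so I'll shift −1 mm and probe downward gently.

```bash
python3 -m crank '[{"dx":0.2,"dy":-0.1,"dz":0.02,"spin":0},{"dx":0.5,"dy":-0.1,"dz":0.02,"spin":0},{"dx":0.6,"dy":-0.1,"dz":0.02,"spin":0},{"dx":0.65,"dy":-0.1,"dz":0.02,"spin":0},{"dx":0.65,"dy":-0.1,"dz":0.02,"spin":0}]';  python3 -m crank '[{"dx":0.05,"dy":0,"dz":0,"spin":0},{"dx":0.1,"dy":0,"dz":0,"spin":0},{"dx":0.1,"dy":0,"dz":0,"spin":0}]';python3 -m crank '[{"dx":0.05,"dy":0,"dz":0,"spin":0},{"dx":0.05,"dy":0,"dz":0,"spin":0}]'
```

```text
time: 12.55
tool_pos: [520.8, 9.2, 184.0]
tcp_rot: [2.814, 1.57, 2.829]
contact_force: [0.1, -0.2, -5.0]
grip_width: 12.1
time: 12.8
tool_pos: [520.9, 9.3, 183.2]
tcp_rot: [1.448, 1.571, 1.462]
contact_force: [-0.5, -0.7, -6.2]
grip_width: 11.9
time: 12.97
tool_pos: [520.9, 9.2, 182.7]
tcp_rot: [0.702, 1.571, 0.716]
contact_force: [-0.1, 1.0, -6.3]
grip_width: 12.2
```

```bash
python3 -m crank '[{"dx":0.05,"dy":0,"dz":0,"spin":0},{"dx":0.05,"dy":0,"dz":0,"spin":0}]'
```

```text
time: 13.13
tool_pos: [520.9, 9.2, 182.1]
tcp_rot: [1.915, 1.571, 1.929]
contact_force: [-0.0, -0.0, -4.7]
grip_width: 12.0
```

```bash
python3 -m crank '[{"dx":0.05,"dy":0,"dz":0,"spin":0},{"dx":0.05,"dy":0,"dz":0,"spin":0}]';python3 -m crank '[{"dx":0.05,"dy":0,"dz":0,"spin":0},{"dx":0.05,"dy":0,"dz":0,"spin":0}]'
```

```text
time: 13.3
tool_pos: [520.9, 9.2, 181.6]
tcp_rot: [2.322, 1.571, 2.336]
contact_force: [1.0, 0.6, -5.1]
grip_width: 11.8
time: 13.47
tool_pos: [520.9, 9.2, 181.1]
tcp_rot: [1.886, 1.571, 1.9]
contact_force: [0.4, 0.5, -5.2]
grip_width: 11.7
```

```bash
python3 -m crank '[{"dx":0.05,"dy":0,"dz":0,"spin":0},{"dx":0.05,"dy":0,"dz":0,"spin":0}]';python3 -m crank '[{"dx":0.05,"dy":0,"dz":0,"spin":0},{"dx":0.05,"dy":0,"dz":0,"spin":0}]'
```

```text
time: 13.63
tool_pos: [520.9, 9.2, 180.6]
tcp_rot: [2.261, 1.571, 2.275]
contact_force: [-0.7, 0.1, -6.3]
grip_width: 11.8
time: 13.8
tool_pos: [520.9, 9.2, 180.1]
tcp_rot: [2.034, 1.571, 2.048]
contact_force: [0.2, -0.4, -6.0]
grip_width: 11.6
```

```bash
python3 -m crank '[{"dx":0.05,"dy":0,"dz":0,"spin":0},{"dx":0.1,"dy":0,"dz":0,"spin":0},{"dx":0.1,"dy":0,"dz":0,"spin":0}]';python3 -m crank '[{"dx":0.05,"dy":0,"dz":0,"spin":0},{"dx":0.1,"dy":0,"dz":0,"spin":0},{"dx":0.1,"dy":0,"dz":0,"spin":0}]'
```

```text
time: 14.05
tool_pos: [520.9, 9.3, 179.1]
tcp_rot: [2.565, 1.571, 2.579]
contact_force: [0.4, -0.9, -5.9]
grip_width: 12.2
time: 14.3
tool_pos: [520.9, 9.2, 178.1]
tcp_rot: [2.553, 1.571, 2.567]
contact_force: [-0.2, 0.7, -5.5]
grip_width: 11.8
```

```bash
python3 -m crank '[{"dx":0.05,"dy":0,"dz":0,"spin":0},{"dx":0.1,"dy":0,"dz":0,"spin":0},{"dx":0.1,"dy":0,"dz":0,"spin":0}]';python3 - <<'E'
from h import *
plan([520.8,10,190],90.8)
s=shot("side",3)
crop(s,280,165,360,240,9,"s14.png")
E
```

```text
time: 14.55
tool_pos: [520.9, 9.2, 177.1]
tcp_rot: [2.656, 1.571, 2.671]
contact_force: [0.1, -0.1, -5.7]
grip_width: 11.6
tcp [520.87   9.24 177.08] tooly deg 90.82 dx dy dz cm [-1.29  0.08 -0.01] spin 0.0003 F [ 0.06 -0.14 -5.67] M [0.02 0.09 0.02] grip 11.58 t 14.55
```

View pics/s14.png

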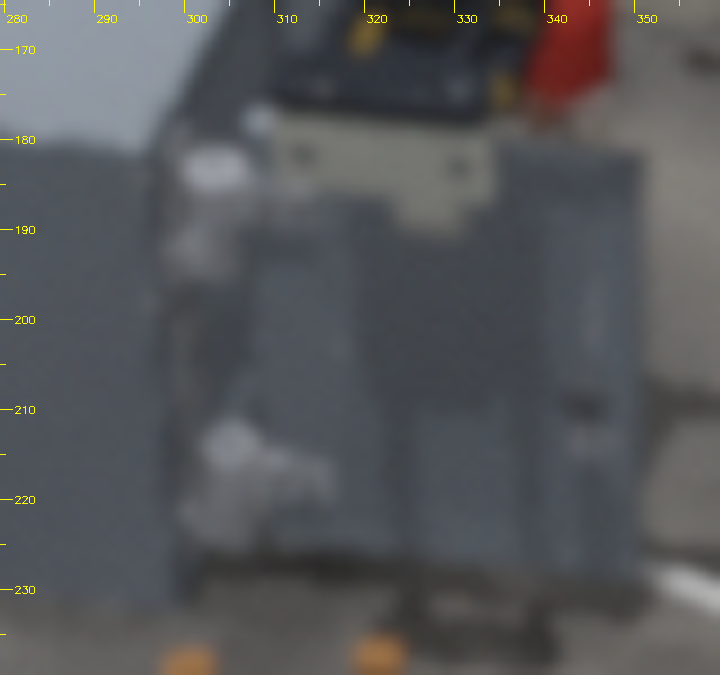

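The knuckles are in line over the pins at (302,183) and (304,214), and they pass tip height with no force. Continuing down.

```bash
python3 -m crank '[{"dx":0.1,"dy":0,"dz":0,"spin":0},{"dx":0.2,"dy":0,"dz":0,"spin":0},{"dx":0.2,"dy":0,"dz":0,"spin":0}]'
```

```text
time: 14.95
tool_pos: [520.8, 9.3, 175.0]
tcp_rot: [2.836, 1.57, 2.85]
contact_force: [-0.0, 0.1, -5.4]
grip_width: 11.7
```

```bash
python3 -m crank '[{"dx":0.1,"dy":0,"dz":0,"spin":0},{"dx":0.2,"dy":0,"dz":0,"spin":0},{"dx":0.2,"dy":0,"dz":0,"spin":0}]'
```

```text
time: 15.2
tool_pos: [520.8, 9.3, 173.0]
tcp_rot: [2.756, 1.57, 2.77]
contact_force: [-0.6, 0.0, -5.6]
grip_width: 11.7
```

```bash
python3 -m crank '[{"dx":0.1,"dy":0,"dz":0,"spin":0},{"dx":0.2,"dy":0,"dz":0,"spin":0},{"dx":0.2,"dy":0,"dz":0,"spin":0}]'
```

```text
time: 15.45
tool_pos: [520.8, 9.2, 171.0]
tcp_rot: [2.814, 1.57, 2.828]
contact_force: [-0.6, 0.3, -5.5]
grip_width: 12.0
```

```bash
python3 -m crank '[{"dx":0.1,"dy":0,"dz":0,"spin":0},{"dx":0.2,"dy":0,"dz":0,"spin":0},{"dx":0.2,"dy":0,"dz":0,"spin":0}]'
```

```text
time: 15.7
tool_pos: [520.8, 9.2, 169.0]
tcp_rot: [2.808, 1.57, 2.822]
contact_force: [0.4, -0.4, -5.3]
grip_width: 11.5
```

```bash
python3 -m crank '[{"dx":0.05,"dy":0,"dz":0,"spin":0},{"dx":0.1,"dy":0,"dz":0,"spin":0},{"dx":0.1,"dy":0,"dz":0,"spin":0}]'
```

```text
time: 15.95
tool_pos: [520.9, 9.2, 168.1]
tcp_rot: [2.228, 1.571, 2.242]
contact_force: [-0.9, 0.3, -6.6]
grip_width: 11.7
```

```bash
python3 -m crank '[{"dx":0.05,"dy":0,"dz":0,"spin":0},{"dx":0.1,"dy":0,"dz":0,"spin":0},{"dx":0.1,"dy":0,"dz":0,"spin":0}]'
```

```text
time: 16.2
tool_pos: [520.9, 9.3, 167.1]
tcp_rot: [2.509, 1.571, 2.523]
contact_force: [-0.2, 0.3, -5.7]
grip_width: 11.8
```

```bash
python3 -m crank '[{"dx":0.05,"dy":0,"dz":0,"spin":0},{"dx":0.05,"dy":0,"dz":0,"spin":0},{"dx":0.05,"dy":0,"dz":0,"spin":0}]'
```

```text
time: 16.45
tool_pos: [520.9, 9.2, 166.7]
tcp_rot: [0.84, 1.571, 0.854]
contact_force: [0.1, -0.1, -6.2]
grip_width: 11.6
```

```bash
python3 -m crank '[{"dx":0.05,"dy":0,"dz":0,"spin":0},{"dx":0.05,"dy":0,"dz":0,"spin":0},{"dx":0.05,"dy":0,"dz":0,"spin":0}]'
```

```text
time: 16.7
tool_pos: [521.0, 9.2, 166.5]
tcp_rot: [-0.016, 1.57, -0.002]
contact_force: [-2.3, -0.3, -1.0]
grip_width: 11.7
```

```bash
python3 -m crank '[{"dx":0.05,"dy":0,"dz":0,"spin":0},{"dx":0.05,"dy":0,"dz":0,"spin":0},{"dx":0.05,"dy":0,"dz":0,"spin":0}]'
```

```text
time: 16.95
tool_pos: [520.9, 9.2, 166.4]
tcp_rot: [-0.122, 1.57, -0.108]
contact_force: [-5.1, 0.6, 6.7]
grip_width: 11.7
```

```bash
python3 -m crank '[{"dx":0.05,"dy":0,"dz":0,"spin":0},{"dx":0.05,"dy":0,"dz":0,"spin":0},{"dx":0.05,"dy":0,"dz":0,"spin":0}]'
```

```text
time: 17.2
tool_pos: [520.9, 9.2, 166.2]
tcp_rot: [-0.254, 1.57, -0.239]
contact_force: [-6.5, 0.7, 7.6]
grip_width: 11.9
```

Seated at TCP z=166.5, where the shoulder was predicted. I'll relax the press, look, then let go.

```bash
python3 -m crank '[{"dx":-0.05,"dy":0,"dz":0,"spin":0},{"dx":-0.12,"dy":0,"dz":0,"spin":0},{"dx":-0.12,"dy":0,"dz":0,"spin":0}]'
python3 - <<'E'
from h import *
plan([520.8,10,190],90.8)
s=shot("side",3)
crop(s,280,165,360,240,9,"s15.png")
E
```

```text
time: 17.45
tool_pos: [521.1, 9.2, 166.4]
tcp_rot: [0.028, 1.57, 0.043]
contact_force: [-2.2, -0.1, 1.2]
grip_width: 11.8
tcp [521.14   9.21 166.44] tooly deg 90.82 dx dy dz cm [-2.36  0.08 -0.03] spin 0.0003 F [-2.23 -0.06  1.24] M [ 0.06  0.21 -0.04] grip 11.84 t 17.45
```

View pics/s15.png

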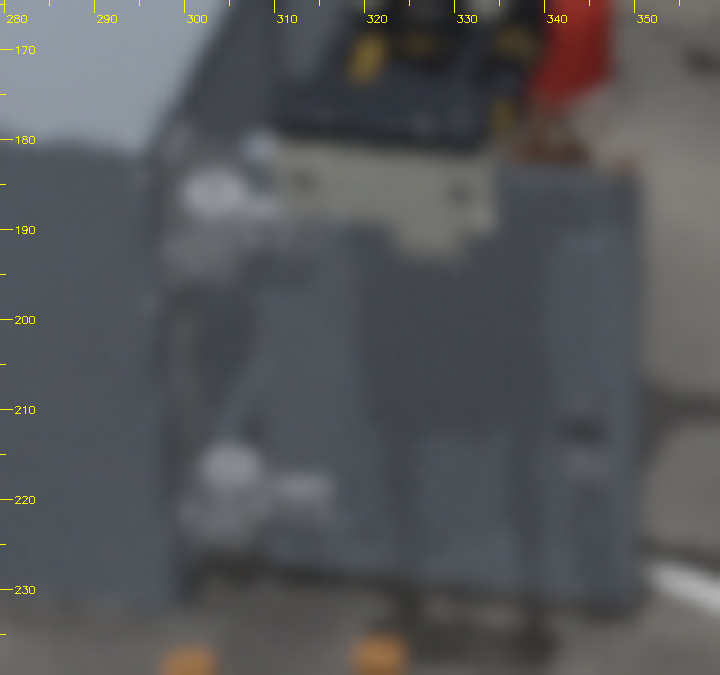

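Both knuckles sit low on the shoulders (302,186)/(304,216), and the door is upright and square. Letting go.

```bash
python3 -m crank '[{"dx":0,"dy":0,"dz":0,"spin":0},{"dx":0,"dy":0,"dz":0,"spin":0},{"dx":0,"dy":0,"dz":0,"spin":0},{"dx":0,"dy":0,"dz":0,"spin":0},{"dx":0,"dy":0,"dz":0,"spin":0},{"dx":0,"dy":0,"dz":0,"spin":0}]' 45
python3 - <<'E'
from h import *
plan([520.8,10,190],90.8); print(sensors.get_obs()["joint_positions"].round(2))
s=shot("side",2)
crop(s,280,165,360,240,9,"s16.png")
E
```

```text
time: 18.1
tool_pos: [521.0, 9.2, 166.4]
tcp_rot: [0.347, 1.571, 0.361]
contact_force: [0.1, 0.2, -0.3]
grip_width: 40.6
tcp [521.     9.21 166.38] tooly deg 90.81 dx dy dz cm [-2.36  0.08 -0.02] spin 0.0002 F [ 0.07  0.2  -0.27] M [ 0.04 -0.02 -0.02] grip 40.64 t 18.1
[-0.13  0.39  1.63  0.    1.12 -1.71]
```

View pics/s16.png

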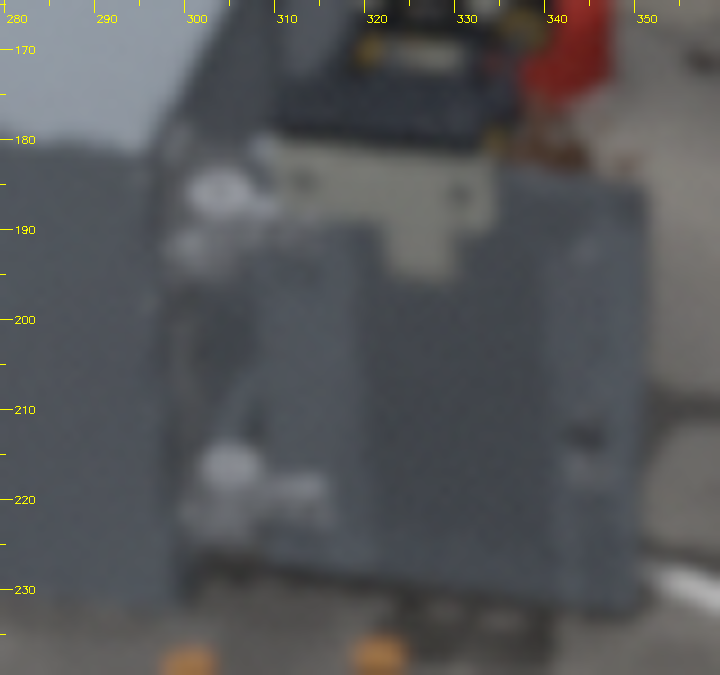

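The door stands on its own. Rise clear, go to its outer side, close the fingers and come down.

```bash
python3 -m crank '[{"dx":-0.5,"dy":0,"dz":0,"spin":0},{"dx":-1.5,"dy":0,"dz":0,"spin":0},{"dx":-3,"dy":0,"dz":0,"spin":0},{"dx":-4.5,"dy":0,"dz":0,"spin":0},{"dx":-5.7,"dy":0,"dz":0,"spin":0},{"dx":-6.2,"dy":0,"dz":0,"spin":0},{"dx":-6.2,"dy":0,"dz":0,"spin":0}]'
python3 -m crank '[{"dx":0,"dy":0.4,"dz":-0.5,"spin":0},{"dx":0,"dy":1.2,"dz":-1.5,"spin":0},{"dx":0,"dy":2.2,"dz":-2.7,"spin":0},{"dx":0,"dy":3.2,"dz":-3.9,"spin":0},{"dx":0,"dy":3.9,"dz":-4.5,"spin":0},{"dx":0,"dy":4.2,"dz":-4.5,"spin":0},{"dx":0,"dy":4.2,"dz":-4.5,"spin":0},{"dx":0,"dy":4.2,"dz":-4.5,"spin":0}]' 0
python3 - <<'E'
from h import *
plan([476,50,175],90.8)
s=shot("side",2)
crop(s,280,125,400,240,6,"s17.png")
t=shot("top",1); crop(t,260,120,360,230,6,"t17.png")
E
```

```text
time: 18.78
tool_pos: [521.7, 9.1, 230.3]
tcp_rot: [-0.129, 1.567, -0.114]
contact_force: [-0.3, 0.4, 0.7]
grip_width: 41.2
time: 19.45
tool_pos: [475.7, 50.5, 228.3]
tcp_rot: [-0.698, 1.571, -0.684]
contact_force: [-0.2, -0.3, -0.5]
grip_width: 0.3
tcp [475.75  50.54 228.28] tooly deg 90.84 dx dy dz cm [ 5.33 -0.05  0.02] spin 0.0007 F [-0.19 -0.29 -0.51] M [ 0.08 -0.01 -0.01] grip 0.26 t 19.45
```

View pics/s17.png

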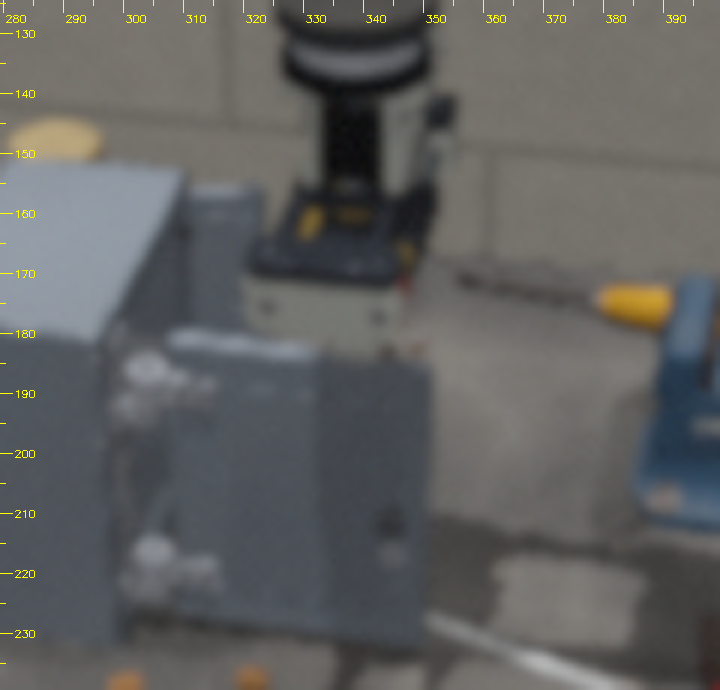

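View pics/t17.png

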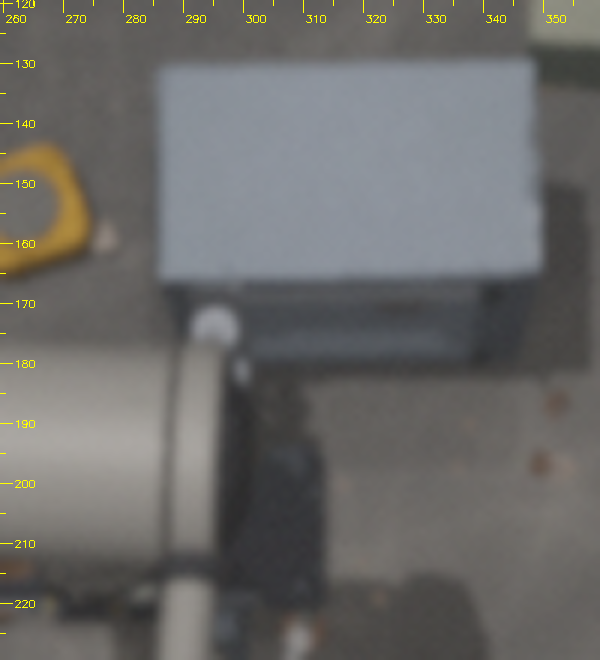

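Knuckles are home at (303,186)/(304,216). The closed fingers are beside the outer face, so I'll lower to push height.

```bash
python3 -m crank '[{"dx":0.5,"dy":0,"dz":0,"spin":0},{"dx":1.5,"dy":0,"dz":0,"spin":0},{"dx":2.5,"dy":0,"dz":0,"spin":0},{"dx":3.5,"dy":0,"dz":0,"spin":0},{"dx":4.5,"dy":0,"dz":0,"spin":0},{"dx":5.1,"dy":0,"dz":0,"spin":0},{"dx":5.3,"dy":0,"dz":0,"spin":0},{"dx":5.3,"dy":0,"dz":0,"spin":0}]'
python3 - <<'E'
from h import *
plan([476,50,175],90.8)
s=shot("side",2)
crop(s,280,125,400,240,6,"s18.png")
pin=np.array([606.4,14.4])
for ph in range(0,91,6):
    a=np.radians(ph); r=120-20*ph/90
    c=pin+r*np.array([-np.cos(a),-np.sin(a)])+2*np.array([-np.sin(a),np.cos(a)])
    print(ph,"tcp target",(c-[10,-19]).round(1), "d from (476,50.5) dz,dy cm", ((c-[10,-19]-[476,50.5])/10).round(2))
E
```

```text
time: 20.27
tool_pos: [475.2, 50.4, 174.9]
tcp_rot: [3.046, 1.57, 3.06]
contact_force: [0.4, 0.2, 0.1]
grip_width: 0.4
tcp [475.19  50.43 174.91] tooly deg 90.8 dx dy dz cm [-0.01 -0.04  0.08] spin -0.0 F [0.37 0.17 0.15] M [ 0.06  0.01 -0.03] grip 0.38 t 20.27
0 tcp target [476.4  35.4] d from (476,50.5) dz,dy cm [ 0.04 -1.51]
6 tcp target [478.2  23. ] d from (476,50.5) dz,dy cm [ 0.22 -2.75]
12 tcp target [481.2  11. ] d from (476,50.5) dz,dy cm [ 0.52 -3.95]
18 tcp target [485.5  -0.5] d from (476,50.5) dz,dy cm [ 0.95 -5.1 ]
24 tcp target [490.8 -11.4] d from (476,50.5) dz,dy cm [ 1.48 -6.19]
30 tcp target [497.3 -21.5] d from (476,50.5) dz,dy cm [ 2.13 -7.2 ]
36 tcp target [504.6 -30.8] d from (476,50.5) dz,dy cm [ 2.86 -8.13]
42 tcp target [512.8 -39.2] d from (476,50.5) dz,dy cm [ 3.68 -8.97]
48 tcp target [521.8 -46.5] d from (476,50.5) dz,dy cm [ 4.58 -9.7 ]
54 tcp target [531.3 -52.8] d from (476,50.5) dz,dy cm [  5.53 -10.33]
60 tcp target [541.3 -58. ] d from (476,50.5) dz,dy cm [  6.53 -10.85]
66 tcp target [551.7 -62. ] d from (476,50.5) dz,dy cm [  7.57 -11.25]
72 tcp target [562.4 -64.9] d from (476,50.5) dz,dy cm [  8.64 -11.54]
78 tcp target [573.1 -66.6] d from (476,50.5) dz,dy cm [  9.71 -11.71]
84 tcp target [583.8 -67.2] d from (476,50.5) dz,dy cm [ 10.78 -11.77]
90 tcp target [594.4 -66.6] d from (476,50.5) dz,dy cm [ 11.84 -11.71]
```

View pics/s18.png

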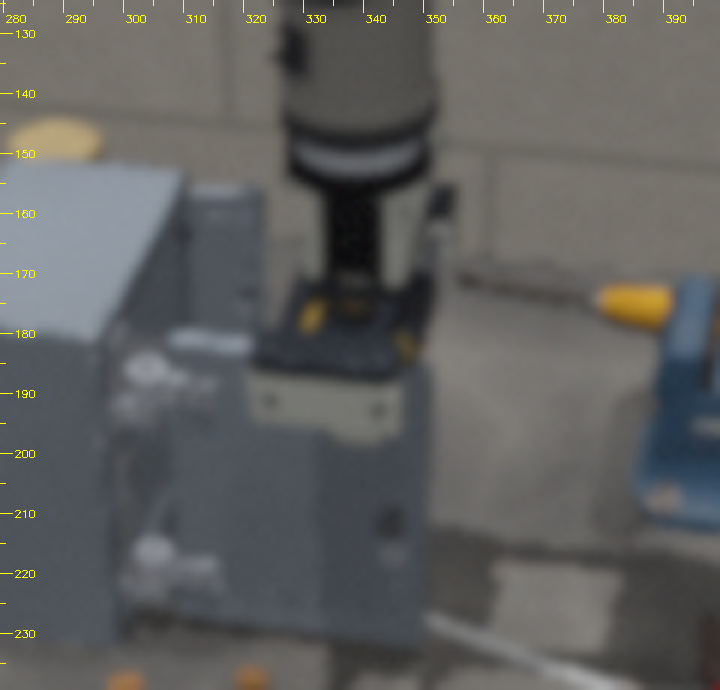

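```bash
python3 -m crank '[{"dx":0,"dy":-0.3,"dz":0,"spin":0},{"dx":0,"dy":-0.6,"dz":0,"spin":0},{"dx":0,"dy":-0.85,"dz":0,"spin":0},{"dx":0,"dy":-1.05,"dz":0.02,"spin":0},{"dx":0,"dy":-1.25,"dz":0.04,"spin":0},{"dx":0,"dy":-1.45,"dz":0.05,"spin":0},{"dx":0,"dy":-1.65,"dz":0.06,"spin":0},{"dx":0,"dy":-1.85,"dz":0.1,"spin":0},{"dx":0,"dy":-2.1,"dz":0.13,"spin":0},{"dx":0,"dy":-2.35,"dz":0.16,"spin":0},{"dx":0,"dy":-2.6,"dz":0.2,"spin":0},{"dx":0,"dy":-2.85,"dz":0.25,"spin":0},{"dx":0,"dy":-3.1,"dz":0.31,"spin":0},{"dx":0,"dy":-3.35,"dz":0.37,"spin":0},{"dx":0,"dy":-3.6,"dz":0.43,"spin":0},{"dx":0,"dy":-3.85,"dz":0.5,"spin":0},{"dx":0,"dy":-4.1,"dz":0.58,"spin":0},{"dx":0,"dy":-4.35,"dz":0.67,"spin":0},{"dx":0,"dy":-4.6,"dz":0.76,"spin":0},{"dx":0,"dy":-4.85,"dz":0.86,"spin":0}]'
python3 - <<'E'
from h import *
plan([490.8,-11.4,175],90.8)
s=shot("side",1)
crop(s,280,125,400,240,6,"s19.png")
E
```

```text
time: 22.03
tool_pos: [484.7, 2.0, 175.4]
tcp_rot: [1.704, 1.571, 1.718]
contact_force: [-0.1, 1.1, -0.1]
grip_width: 0.4
tcp [484.71   1.96 175.39] tooly deg 90.81 dx dy dz cm [ 0.04 -1.34  0.59] spin 0.0002 F [-0.05  1.08 -0.07] M [ 0.05  0.05 -0.03] grip 0.43 t 22.03
```

View pics/s19.png

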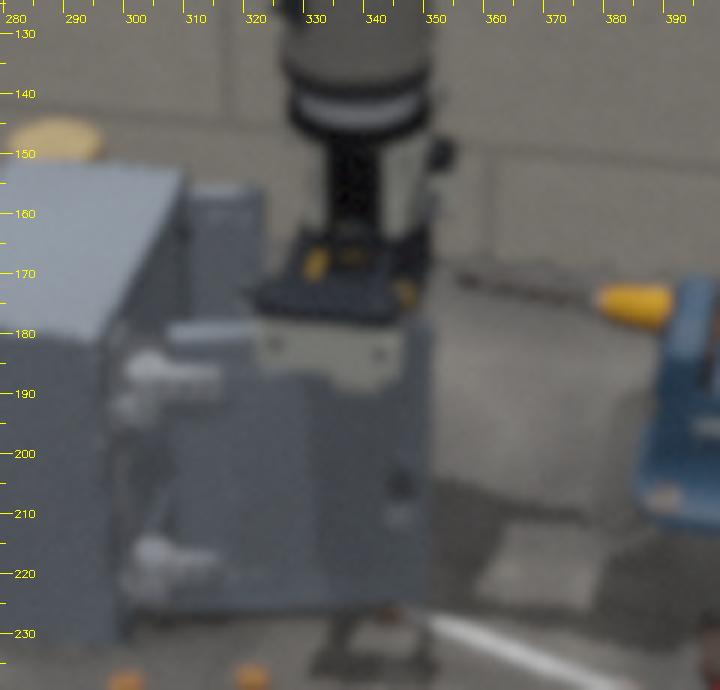

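The door is swinging: its bottom edge has tilted in the view and the free edge is at (349,225). Carrying on along the arc.

```bash
python3 -m crank '[{"dx":0,"dy":-0.22,"dz":0.1,"spin":0},{"dx":0,"dy":-0.45,"dz":0.2,"spin":0},{"dx":0,"dy":-0.67,"dz":0.3,"spin":0},{"dx":0,"dy":-0.9,"dz":0.4,"spin":0},{"dx":0,"dy":-1.12,"dz":0.5,"spin":0},{"dx":0,"dy":-1.34,"dz":0.62,"spin":0},{"dx":0,"dy":-1.55,"dz":0.74,"spin":0},{"dx":0,"dy":-1.75,"dz":0.87,"spin":0},{"dx":0,"dy":-1.95,"dz":1,"spin":0},{"dx":0,"dy":-2.15,"dz":1.13,"spin":0},{"dx":0,"dy":-2.35,"dz":1.27,"spin":0},{"dx":0,"dy":-2.54,"dz":1.42,"spin":0},{"dx":0,"dy":-2.73,"dz":1.57,"spin":0},{"dx":0,"dy":-2.92,"dz":1.72,"spin":0},{"dx":0,"dy":-3.1,"dz":1.86,"spin":0},{"dx":0,"dy":-3.28,"dz":2,"spin":0},{"dx":0,"dy":-3.45,"dz":2.16,"spin":0},{"dx":0,"dy":-3.62,"dz":2.32,"spin":0},{"dx":0,"dy":-3.79,"dz":2.49,"spin":0},{"dx":0,"dy":-3.95,"dz":2.65,"spin":0}]'
python3 - <<'E'
from h import *
plan([521.8,-46.5,175],90.8)
plan([531.3,-52.8,175],90.8)
plan([551.7,-62,175],90.8)
plan([562.4,-64.9,175],90.8)
plan([583.8,-67.2,175],90.8)
E
```

```text
time: 23.75
tool_pos: [511.9, -37.1, 175.4]
tcp_rot: [0.173, 1.571, 0.188]
contact_force: [-0.2, 0.2, -0.2]
grip_width: 0.4
tcp [511.88 -37.1  175.42] tooly deg 90.81 dx dy dz cm [ 0.04 -0.95  0.98] spin 0.0003 F [-0.25  0.18 -0.25] M [0.06 0.06 0.02] grip 0.4 t 23.75
tcp [511.88 -37.1  175.42] tooly deg 90.81 dx dy dz cm [ 0.04 -1.6   1.92] spin 0.0003 F [-0.25  0.18 -0.25] M [0.06 0.06 0.02] grip 0.4 t 23.75
tcp [511.88 -37.1  175.42] tooly deg 90.81 dx dy dz cm [ 0.04 -2.55  3.95] spin 0.0003 F [-0.25  0.18 -0.25] M [0.06 0.06 0.02] grip 0.4 t 23.75
tcp [511.88 -37.1  175.42] tooly deg 90.81 dx dy dz cm [ 0.04 -2.85  5.01] spin 0.0003 F [-0.25  0.18 -0.25] M [0.06 0.06 0.02] grip 0.4 t 23.75
tcp [511.88 -37.1  175.42] tooly deg 90.81 dx dy dz cm [ 0.04 -3.11  7.15] spin 0.0003 F [-0.25  0.18 -0.25] M [0.06 0.06 0.02] grip 0.4 t 23.75
```

```bash
python3 -m crank '[{"dx":0,"dy":-0.16,"dz":0.16,"spin":0},{"dx":0,"dy":-0.32,"dz":0.32,"spin":0},{"dx":0,"dy":-0.48,"dz":0.49,"spin":0},{"dx":0,"dy":-0.64,"dz":0.65,"spin":0},{"dx":0,"dy":-0.8,"dz":0.81,"spin":0},{"dx":0,"dy":-0.95,"dz":0.98,"spin":0},{"dx":0,"dy":-1.1,"dz":1.17,"spin":0},{"dx":0,"dy":-1.23,"dz":1.36,"spin":0},{"dx":0,"dy":-1.36,"dz":1.55,"spin":0},{"dx":0,"dy":-1.48,"dz":1.73,"spin":0},{"dx":0,"dy":-1.6,"dz":1.92,"spin":0},{"dx":0,"dy":-1.71,"dz":2.12,"spin":0},{"dx":0,"dy":-1.81,"dz":2.32,"spin":0},{"dx":0,"dy":-1.91,"dz":2.52,"spin":0},{"dx":0,"dy":-2.01,"dz":2.72,"spin":0},{"dx":0,"dy":-2.11,"dz":2.92,"spin":0},{"dx":0,"dy":-2.21,"dz":3.12,"spin":0},{"dx":0,"dy":-2.3,"dz":3.32,"spin":0},{"dx":0,"dy":-2.38,"dz":3.5,"spin":0},{"dx":0,"dy":-2.45,"dz":3.7,"spin":0}]'
python3 - <<'E'
from h import *
plan([562.4,-64.9,175],90.8)
plan([583.8,-67.2,175],90.8)
s=shot("side",1)
crop(s,260,125,380,240,6,"s20.png")
t=shot("top",1); crop(t,270,120,370,230,6,"t20.png")
E
```

```text
time: 25.42
tool_pos: [549.2, -61.0, 175.4]
tcp_rot: [2.288, 1.571, 2.302]
contact_force: [-0.9, 0.7, 0.9]
grip_width: 0.3
tcp [549.18 -60.99 175.37] tooly deg 90.81 dx dy dz cm [ 0.04 -0.41  1.32] spin 0.0002 F [-0.94  0.73  0.91] M [ 0.    0.04 -0.04] grip 0.3 t 25.42
tcp [549.18 -60.99 175.37] tooly deg 90.81 dx dy dz cm [ 0.04 -0.67  3.45] spin 0.0002 F [-0.94  0.73  0.91] M [ 0.    0.04 -0.04] grip 0.3 t 25.42
```

View pics/s20.png

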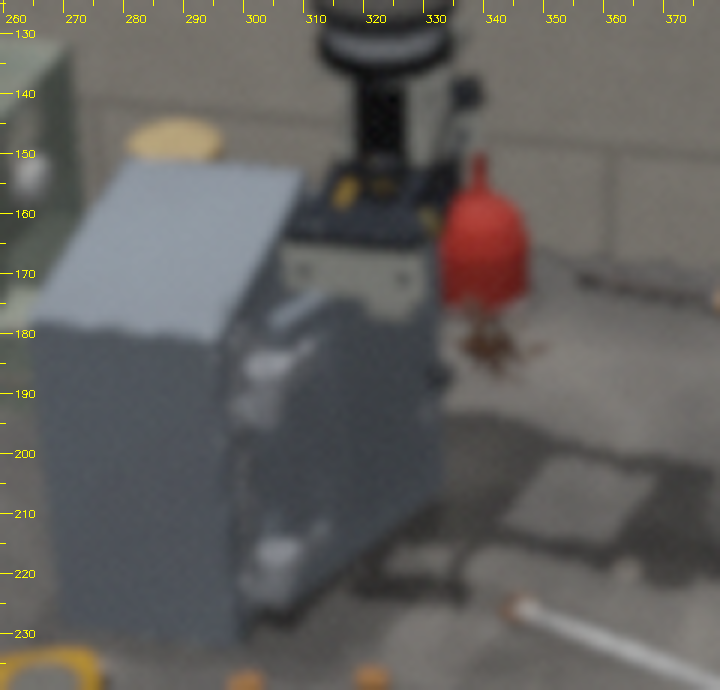

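View pics/t20.png

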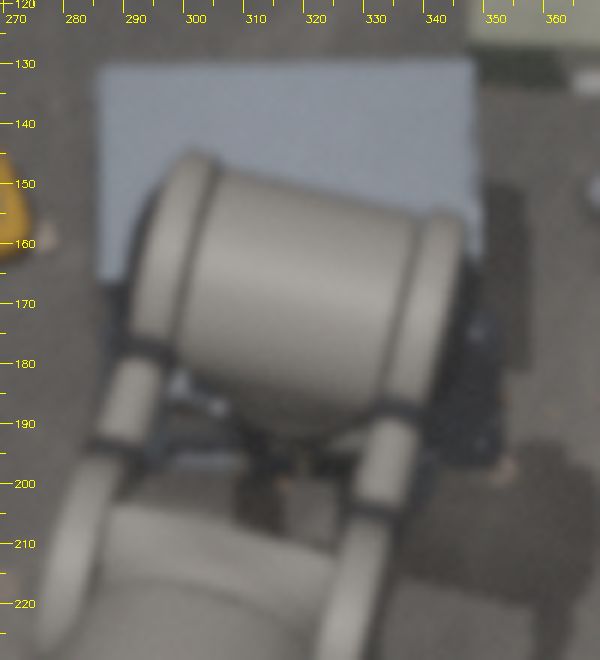

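Door about two-thirds shut, free edge at (331,195) in side. Slower now.

```bash
python3 -m crank '[{"dx":0,"dy":-0.07,"dz":0.18,"spin":0},{"dx":0,"dy":-0.13,"dz":0.36,"spin":0},{"dx":0,"dy":-0.19,"dz":0.54,"spin":0},{"dx":0,"dy":-0.25,"dz":0.72,"spin":0},{"dx":0,"dy":-0.3,"dz":0.9,"spin":0},{"dx":0,"dy":-0.35,"dz":1.07,"spin":0},{"dx":0,"dy":-0.4,"dz":1.24,"spin":0},{"dx":0,"dy":-0.44,"dz":1.41,"spin":0},{"dx":0,"dy":-0.47,"dz":1.58,"spin":0},{"dx":0,"dy":-0.5,"dz":1.75,"spin":0},{"dx":0,"dy":-0.53,"dz":1.91,"spin":0},{"dx":0,"dy":-0.56,"dz":2.07,"spin":0},{"dx":0,"dy":-0.58,"dz":2.23,"spin":0},{"dx":0,"dy":-0.6,"dz":2.38,"spin":0},{"dx":0,"dy":-0.62,"dz":2.53,"spin":0},{"dx":0,"dy":-0.63,"dz":2.67,"spin":0},{"dx":0,"dy":-0.64,"dz":2.81,"spin":0},{"dx":0,"dy":-0.65,"dz":2.94,"spin":0},{"dx":0,"dy":-0.66,"dz":3.07,"spin":0},{"dx":0,"dy":-0.67,"dz":3.2,"spin":0}]'
python3 - <<'E'
from h import *
plan([594.4,-66.6,175],90.8)
s=shot("side",1)
crop(s,260,125,380,240,6,"s21.png")
E
```

```text
time: 27.18
tool_pos: [581.2, -67.1, 175.4]
tcp_rot: [1.045, 1.571, 1.059]
contact_force: [-0.0, -1.2, -0.3]
grip_width: 0.8
tcp [581.25 -67.12 175.43] tooly deg 90.82 dx dy dz cm [0.04 0.03 1.32] spin 0.0003 F [-0.01 -1.18 -0.32] M [0.02 0.03 0.04] grip 0.79 t 27.18
```

View pics/s21.png

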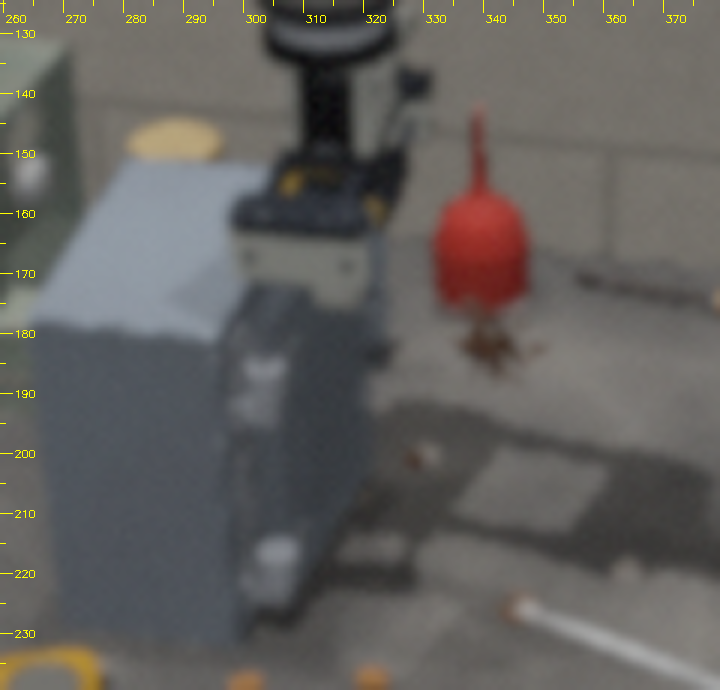

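Nearly shut, free edge around (321,190). Creeping the last bit.

```bash
python3 -m crank '[{"dx":0,"dy":0,"dz":0.1,"spin":0},{"dx":0,"dy":0,"dz":0.2,"spin":0},{"dx":0,"dy":0,"dz":0.3,"spin":0},{"dx":0,"dy":0,"dz":0.4,"spin":0},{"dx":0,"dy":0,"dz":0.5,"spin":0},{"dx":0,"dy":0,"dz":0.6,"spin":0},{"dx":0,"dy":0,"dz":0.7,"spin":0},{"dx":0,"dy":0,"dz":0.8,"spin":0}]'
python3 -m crank '[{"dx":0,"dy":0,"dz":0.07,"spin":0},{"dx":0,"dy":0,"dz":0.14,"spin":0},{"dx":0,"dy":0,"dz":0.2,"spin":0},{"dx":0,"dy":0,"dz":0.2,"spin":0}]'
```

```text
time: 27.9
tool_pos: [589.2, -67.0, 175.4]
tcp_rot: [0.757, 1.571, 0.771]
contact_force: [-1.1, -1.0, -0.8]
grip_width: 0.5
time: 28.23
tool_pos: [591.2, -67.0, 175.4]
tcp_rot: [0.998, 1.571, 1.012]
contact_force: [-1.4, -0.6, -0.2]
grip_width: 0.6
```

```bash
python3 -m crank '[{"dx":0,"dy":0,"dz":0.07,"spin":0},{"dx":0,"dy":0,"dz":0.14,"spin":0},{"dx":0,"dy":0,"dz":0.2,"spin":0},{"dx":0,"dy":0,"dz":0.2,"spin":0}]'
python3 - <<'E'
from h import *
plan([594.4,-66.6,175],90.8)
s=shot("side",2)
crop(s,260,125,380,240,6,"s22.png")
E
```

```text
time: 28.57
tool_pos: [591.6, -67.0, 175.4]
tcp_rot: [3.086, 1.567, 3.101]
contact_force: [-7.2, -0.5, 2.6]
grip_width: 0.3
tcp [591.63 -66.96 175.4 ] tooly deg 90.81 dx dy dz cm [0.04 0.03 0.28] spin 0.0002 F [-7.22 -0.47  2.65] M [-0.11  1.2  -0.07] grip 0.34 t 28.57
```

View pics/s22.png

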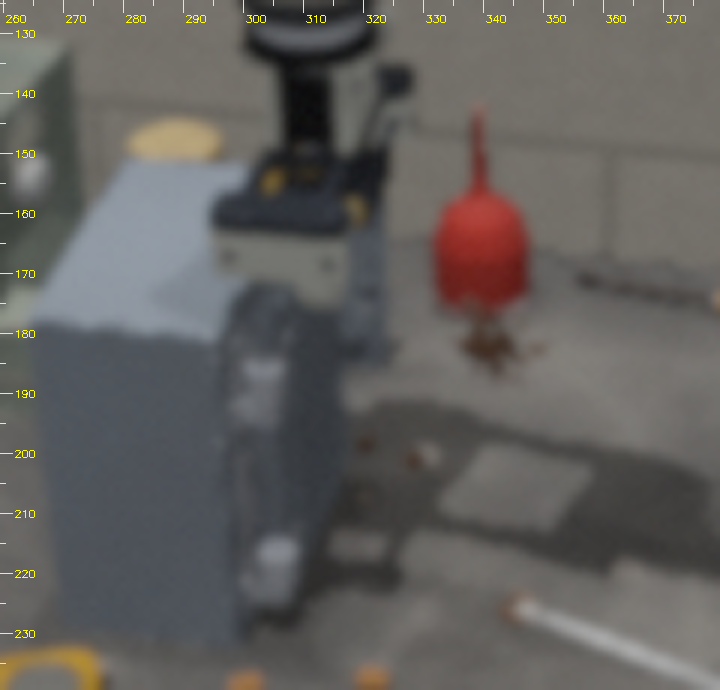

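Firm stop at 7 N with TCP x≈591.5, consistent with the buffers. Back off and check.

```bash
python3 -m crank '[{"dx":0,"dy":0,"dz":-0.1,"spin":0},{"dx":0,"dy":0,"dz":-0.2,"spin":0},{"dx":0,"dy":0,"dz":-0.5,"spin":0},{"dx":0,"dy":0,"dz":-1.2,"spin":0},{"dx":0,"dy":0,"dz":-2.5,"spin":0},{"dx":0,"dy":0,"dz":-4,"spin":0},{"dx":-1,"dy":0,"dz":-5.5,"spin":0},{"dx":-3,"dy":1,"dz":-7,"spin":0},{"dx":-5,"dy":3,"dz":-9,"spin":0},{"dx":-7,"dy":6,"dz":-11,"spin":0},{"dx":-9,"dy":9,"dz":-13,"spin":0},{"dx":-11,"dy":12,"dz":-15,"spin":0},{"dx":-13,"dy":15,"dz":-17,"spin":0},{"dx":-14,"dy":18,"dz":-18,"spin":0},{"dx":-14,"dy":21,"dz":-18,"spin":0},{"dx":-14,"dy":23,"dz":-18,"spin":0},{"dx":-14,"dy":24,"dz":-18,"spin":0},{"dx":-14,"dy":24,"dz":-18,"spin":0}]'
python3 - <<'E'
from h import *
import pickle
plan([594.4,-66.6,175],90.8)
s=shot("side",4);t=shot("top",4); pickle.dump((t,s),open("cE.pkl","wb"))
crop(s,260,125,380,240,6,"s23.png"); crop(t,270,120,370,210,7,"t23.png")
E
```

```text
time: 30.17
tool_pos: [409.3, 171.7, 315.3]
tcp_rot: [1.071, 1.57, 1.088]
contact_force: [0.0, 0.1, -0.3]
grip_width: 0.5
tcp [409.28 171.74 315.33] tooly deg 90.97 dx dy dz cm [ 14.03 -24.15  18.1 ] spin 0.003 F [ 0.01  0.07 -0.27] M [ 0.01  0.05 -0.01] grip 0.48 t 30.17
```

View pics/s23.png

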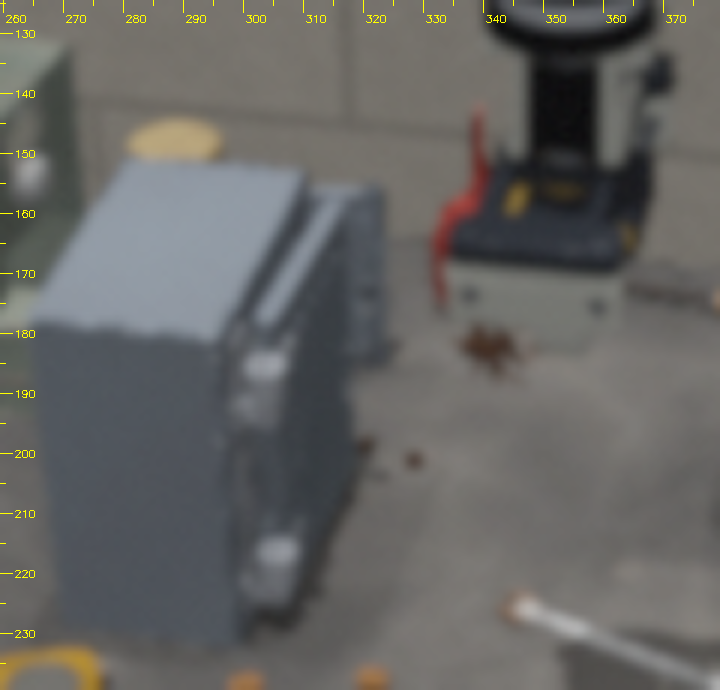

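View pics/t23.png

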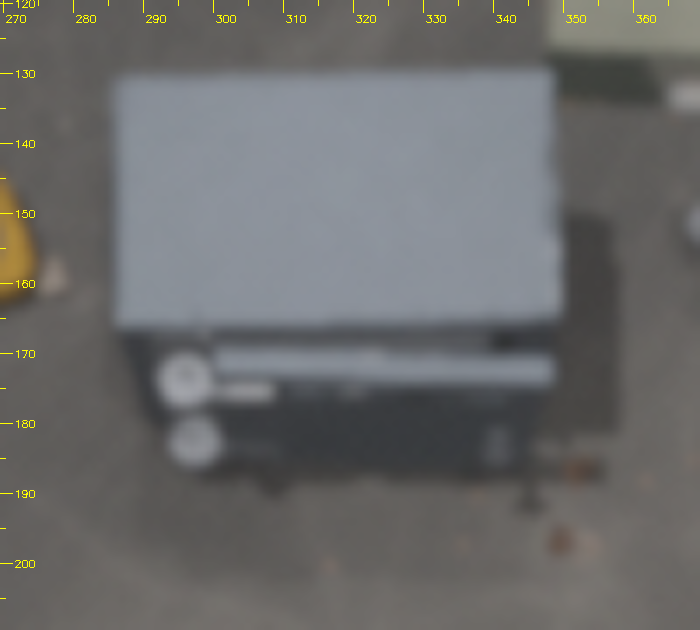

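The top view shows the door strip sloping slightly, from (300,171) to (347,173), while the cabinet edge slopes the other way. I'll measure the gap.

```bash
python3 - <<'E'
from h import *
import pickle
t,s=pickle.load(open("cE.pkl","rb"))
B=t["f32"][:,:,0]
pts=[]
for u in range(306,344):
    r=B[166:178,u]; m=np.clip(r-105,0,None); k=np.arange(166,178)
    m[:2]=0
    pts.append([u,(m*k).sum()/m.sum()])
pts=np.array(pts,np.float32); print(pts[::6])
vx,vy,x,y=cv2.fitLine(pts,cv2.DIST_HUBER,0,.01,.01).ravel()
f=lambda u:y+vy/vx*(u-x)
for nm,c in (("mid",f),):
    P=onz(t,300,f(300),202);Q=onz(t,347,f(347),202);d=P-Q; print(P,Q,np.degrees(np.arctan2(d[1],d[0])))
e=edge(t,(303,169.5),(344,171.2),w=1.8); g=lambda u:(e[0][2]-e[0][0]*u)/e[0][1]
P=onz(t,300,g(300),202);Q=onz(t,347,g(347),202);d=P-Q; print(e,np.degrees(np.arctan2(d[1],d[0])))
ef=edge(t,(286.4,166.4),(350,165.1))[0];g=lambda u:(ef[2]-ef[0]*u)/ef[1]
P=onz(t,290,g(290),215);Q=onz(t,345,g(345),215);d=P-Q; print("cab",P,Q,np.degrees(np.arctan2(d[1],d[0])))
E
```

```text
[[306.      172.84523]
 [312.      171.34616]
 [318.      171.40326]
 [324.      171.7424 ]
 [330.      172.04536]
 [336.      172.22888]
 [342.      172.42188]]
[606.47029783  -0.74426173 202.        ] [ 600.32863317 -142.17396611  202.        ] 87.51346070305063
(array([ 3.9395686e-02, -9.9922371e-01, -1.5713544e+02], dtype=float32), np.float32(0.06447601)) 87.30985732333365
cab [614.89324839  28.55000099 215.        ] [ 619.63484623 -135.84171988  215.        ] 91.65214064205374
```

The door is about 3.4° (9 mm) short of shut: it has either rebounded or stopped early. I'll check whether it's still moving, then push again nearer the free edge and withdraw more slowly.

```bash
python3 - <<'E'
from h import *
plan([560,-100,175],90.8)
E
python3 -m crank '[{"dx":0,"dy":-0.5,"dz":0.3,"spin":0},{"dx":0,"dy":-2,"dz":1,"spin":0},{"dx":0,"dy":-4,"dz":2,"spin":0},{"dx":0,"dy":-6.5,"dz":3.3,"spin":0},{"dx":0,"dy":-9,"dz":4.6,"spin":0},{"dx":0,"dy":-11.5,"dz":6,"spin":0},{"dx":0,"dy":-14,"dz":7.5,"spin":0},{"dx":0,"dy":-16.5,"dz":9,"spin":0},{"dx":1,"dy":-19,"dz":10.5,"spin":0},{"dx":3,"dy":-21.5,"dz":12,"spin":0},{"dx":5,"dy":-24,"dz":13,"spin":0},{"dx":7,"dy":-26,"dz":13.8,"spin":0},{"dx":9,"dy":-27,"dz":14.3,"spin":0},{"dx":11,"dy":-27.4,"dz":14.6,"spin":0},{"dx":12.5,"dy":-27.4,"dz":14.6,"spin":0},{"dx":13.5,"dy":-27.4,"dz":14.6,"spin":0},{"dx":14,"dy":-27.4,"dz":14.6,"spin":0},{"dx":14,"dy":-27.4,"dz":14.6,"spin":0}]'
python3 - <<'E'
from h import *
plan([580,-100,175],90.8)
s=shot("side",2)
crop(s,260,125,380,240,6,"s24.png")
E
```

```text
tcp [409.93 169.67 315.35] tooly deg 90.73 dx dy dz cm [ 14.04 -27.16  14.66] spin -0.0012 F [-1.37  0.35  0.82] M [ 0.03  0.01 -0.03] grip 0.52 t 30.57
time: 32.07
tool_pos: [559.2, -101.5, 174.6]
tcp_rot: [2.766, 1.569, 2.78]
contact_force: [0.5, -0.4, 0.9]
grip_width: 0.2
tcp [ 559.16 -101.51  174.6 ] tooly deg 90.81 dx dy dz cm [-0.04  0.12  2.09] spin 0.0001 F [ 0.47 -0.41  0.88] M [ 0.02  0.03 -0.02] grip 0.15 t 32.07
```

View pics/s24.png

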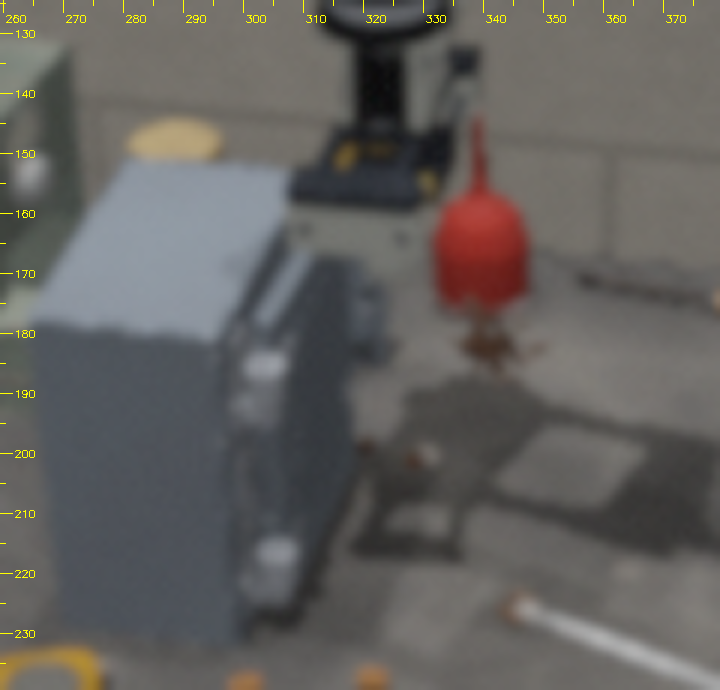

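```bash
python3 -m crank '[{"dx":0,"dy":0,"dz":0.3,"spin":0},{"dx":0,"dy":0,"dz":0.6,"spin":0},{"dx":0,"dy":0,"dz":0.9,"spin":0},{"dx":0,"dy":0,"dz":1.2,"spin":0},{"dx":0,"dy":0,"dz":1.5,"spin":0},{"dx":0,"dy":0,"dz":1.7,"spin":0},{"dx":0,"dy":0,"dz":1.9,"spin":0},{"dx":0,"dy":0,"dz":2,"spin":0},{"dx":0,"dy":0,"dz":2.1,"spin":0},{"dx":0,"dy":0,"dz":2.2,"spin":0},{"dx":0,"dy":0,"dz":2.3,"spin":0},{"dx":0,"dy":0,"dz":2.4,"spin":0},{"dx":0,"dy":0,"dz":2.5,"spin":0},{"dx":0,"dy":0,"dz":2.6,"spin":0},{"dx":0,"dy":0,"dz":2.7,"spin":0},{"dx":0,"dy":0,"dz":2.8,"spin":0},{"dx":0,"dy":0,"dz":2.9,"spin":0},{"dx":0,"dy":0,"dz":2.9,"spin":0}]'
python3 -m crank '[{"dx":0,"dy":0,"dz":0.07,"spin":0},{"dx":0,"dy":0,"dz":0.14,"spin":0},{"dx":0,"dy":0,"dz":0.2,"spin":0},{"dx":0,"dy":0,"dz":0.2,"spin":0}]'
```

```text
time: 33.67
tool_pos: [588.7, -101.0, 175.4]
tcp_rot: [0.978, 1.571, 0.992]
contact_force: [-0.7, -0.8, 0.5]
grip_width: 0.5
time: 34.0
tool_pos: [590.7, -101.0, 175.4]
tcp_rot: [0.46, 1.571, 0.475]
contact_force: [0.9, -0.5, 0.1]
grip_width: 0.3
```

```bash
python3 -m crank '[{"dx":0,"dy":0,"dz":0.07,"spin":0},{"dx":0,"dy":0,"dz":0.1,"spin":0},{"dx":0,"dy":0,"dz":0.1,"spin":0},{"dx":0,"dy":0,"dz":0.1,"spin":0}]'; python3 - <<'E'
from h import *
plan([580,-100,175],90.8)
s=shot("side",3)
crop(s,260,125,380,240,6,"s25.png")
E
```

```text
time: 34.33
tool_pos: [591.6, -101.0, 175.4]
tcp_rot: [2.596, 1.571, 2.61]
contact_force: [-0.6, 0.1, 0.7]
grip_width: 0.2
tcp [ 591.55 -100.98  175.41] tooly deg 90.81 dx dy dz cm [ 0.04  0.11 -1.15] spin 0.0003 F [-0.56  0.09  0.66] M [ 0.03  0.1  -0.05] grip 0.16 t 34.33
```

View pics/s25.png

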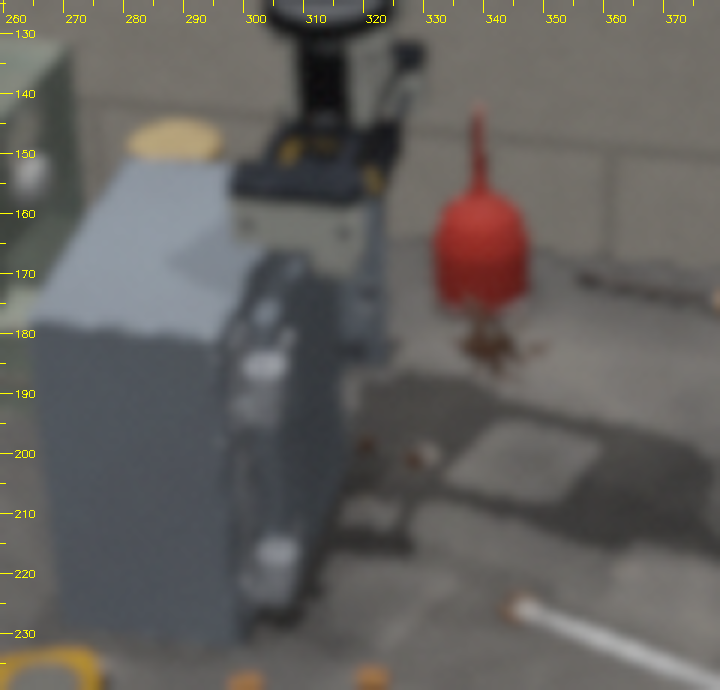

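Not at the stop yet; keep creeping.

```bash
python3 -m crank '[{"dx":0,"dy":0,"dz":0.05,"spin":0},{"dx":0,"dy":0,"dz":0.1,"spin":0},{"dx":0,"dy":0,"dz":0.1,"spin":0}]'
```

```text
time: 34.73
tool_pos: [591.7, -101.0, 175.4]
tcp_rot: [3.048, 1.568, 3.062]
contact_force: [-5.4, 0.4, 3.4]
grip_width: 0.4
```

```bash
python3 -m crank '[{"dx":0,"dy":0,"dz":0.05,"spin":0},{"dx":0,"dy":0,"dz":0.1,"spin":0},{"dx":0,"dy":0,"dz":0.1,"spin":0}]'
```

```text
time: 34.98
tool_pos: [591.7, -101.0, 175.4]
tcp_rot: [3.072, 1.566, 3.086]
contact_force: [-9.1, -0.7, 4.9]
grip_width: 0.7
```

```bash
python3 -m crank '[{"dx":0,"dy":0,"dz":0.05,"spin":0},{"dx":0,"dy":0,"dz":0.1,"spin":0},{"dx":0,"dy":0,"dz":0.1,"spin":0}]'
```

```text
time: 35.23
tool_pos: [591.8, -101.0, 175.4]
tcp_rot: [3.073, 1.564, 3.087]
contact_force: [-12.5, -1.6, 7.1]
grip_width: 0.5
```

It stops at the same x (591.7) for y=−67 and y=−101, so the door is parallel against the buffers. The earlier gap was rebound from withdrawing too fast. This time I'll unload very slowly.

```bash
python3 -m crank '[{"dx":0,"dy":0,"dz":-0.05,"spin":0},{"dx":0,"dy":0,"dz":-0.1,"spin":0},{"dx":0,"dy":0,"dz":-0.15,"spin":0},{"dx":0,"dy":0,"dz":-0.18,"spin":0},{"dx":0,"dy":0,"dz":-0.2,"spin":0},{"dx":0,"dy":0,"dz":-0.22,"spin":0},{"dx":0,"dy":0,"dz":-0.24,"spin":0},{"dx":0,"dy":0,"dz":-0.25,"spin":0},{"dx":0,"dy":0,"dz":-0.26,"spin":0},{"dx":0,"dy":0,"dz":-0.27,"spin":0},{"dx":0,"dy":0,"dz":-0.28,"spin":0},{"dx":0,"dy":0,"dz":-0.29,"spin":0},{"dx":0,"dy":0,"dz":-0.3,"spin":0},{"dx":0,"dy":0,"dz":-0.31,"spin":0},{"dx":0,"dy":0,"dz":-0.32,"spin":0},{"dx":0,"dy":0,"dz":-0.33,"spin":0},{"dx":0,"dy":0,"dz":-0.34,"spin":0},{"dx":0,"dy":0,"dz":-0.35,"spin":0},{"dx":0,"dy":0,"dz":-0.36,"spin":0},{"dx":0,"dy":0,"dz":-0.37,"spin":0}]'
python3 -m crank '[{"dx":0,"dy":0,"dz":-0.01,"spin":0},{"dx":0,"dy":0,"dz":-0.02,"spin":0},{"dx":0,"dy":0,"dz":-0.03,"spin":0},{"dx":0,"dy":0,"dz":-0.04,"spin":0},{"dx":0,"dy":0,"dz":-0.05,"spin":0},{"dx":0,"dy":0,"dz":-0.07,"spin":0},{"dx":0,"dy":0,"dz":-0.09,"spin":0},{"dx":0,"dy":0,"dz":-0.11,"spin":0},{"dx":0,"dy":0,"dz":-0.13,"spin":0},{"dx":0,"dy":0,"dz":-0.15,"spin":0},{"dx":0,"dy":0,"dz":-0.18,"spin":0},{"dx":0,"dy":0,"dz":-0.21,"spin":0},{"dx":0,"dy":0,"dz":-0.24,"spin":0},{"dx":0,"dy":0,"dz":-0.27,"spin":0},{"dx":0,"dy":0,"dz":-0.3,"spin":0},{"dx":0,"dy":0,"dz":-0.33,"spin":0},{"dx":0,"dy":0,"dz":-0.36,"spin":0},{"dx":0,"dy":0,"dz":-0.4,"spin":0}]'
```

```text
time: 36.9
tool_pos: [591.4, -100.9, 175.5]
tcp_rot: [0.047, 1.57, 0.061]
contact_force: [-0.4, 0.0, -0.6]
grip_width: 0.7
time: 38.4
tool_pos: [586.9, -101.0, 175.4]
tcp_rot: [1.386, 1.571, 1.4]
contact_force: [0.5, -0.3, 0.4]
grip_width: 0.5
```

```bash
python3 -m crank '[{"dx":0,"dy":0,"dz":-0.3,"spin":0},{"dx":0,"dy":0,"dz":-1,"spin":0},{"dx":0,"dy":0,"dz":-2,"spin":0},{"dx":0,"dy":0,"dz":-3.5,"spin":0},{"dx":-1,"dy":0,"dz":-5,"spin":0},{"dx":-3,"dy":1,"dz":-7,"spin":0},{"dx":-5,"dy":3,"dz":-9,"spin":0},{"dx":-7,"dy":6,"dz":-11,"spin":0},{"dx":-9,"dy":9,"dz":-13,"spin":0},{"dx":-11,"dy":12,"dz":-15,"spin":0},{"dx":-13,"dy":15,"dz":-17,"spin":0},{"dx":-14,"dy":18,"dz":-18,"spin":0},{"dx":-14,"dy":21,"dz":-18,"spin":0},{"dx":-14,"dy":24,"dz":-18,"spin":0},{"dx":-14,"dy":26,"dz":-18,"spin":0},{"dx":-14,"dy":27,"dz":-18,"spin":0},{"dx":-14,"dy":27,"dz":-18,"spin":0},{"dx":-14,"dy":27,"dz":-18,"spin":0}]'
cat > m.py <<'E'
from h import *
import sys
plan([580,-100,175],90.8)
s=shot("side",3);t=shot("top",4)
crop(s,260,125,380,240,6,f"s{sys.argv[1]}.png"); crop(t,270,120,370,210,7,f"t{sys.argv[1]}.png")
B=t["f32"][:,:,0]; pts=[]
for u in range(312,344):
    k=np.arange(168,178); m=np.clip(B[168:178,u]-105,0,None); pts.append([u,(m*k).sum()/m.sum()])
pts=np.array(pts,np.float32); vx,vy,x,y=cv2.fitLine(pts,cv2.DIST_HUBER,0,.01,.01).ravel(); f=lambda u:y+vy/vx*(u-x)
P=onz(t,300,f(300),202);Q=onz(t,347,f(347),202);d=P-Q; print("strip rows",f(312),f(344),"door dir",np.degrees(np.arctan2(d[1],d[0])),"vs cabinet 90.8; free end",Q)
E
python3 m.py 26
```

```text
time: 39.9
tool_pos: [402.8, 165.9, 315.2]
tcp_rot: [-2.169, 1.57, -2.154]
contact_force: [0.4, -0.1, -0.5]
grip_width: 0.6
tcp [402.78 165.92 315.22] tooly deg 90.87 dx dy dz cm [ 14.03 -26.85  17.32] spin 0.0012 F [ 0.36 -0.14 -0.46] M [ 0.03  0.05 -0.01] grip 0.55 t 39.9
strip rows 171.05324 171.24069 door dir 89.27679019572817 vs cabinet 90.8; free end [ 604.49185296 -142.23767861  202.        ]
```

View pics/t26.png

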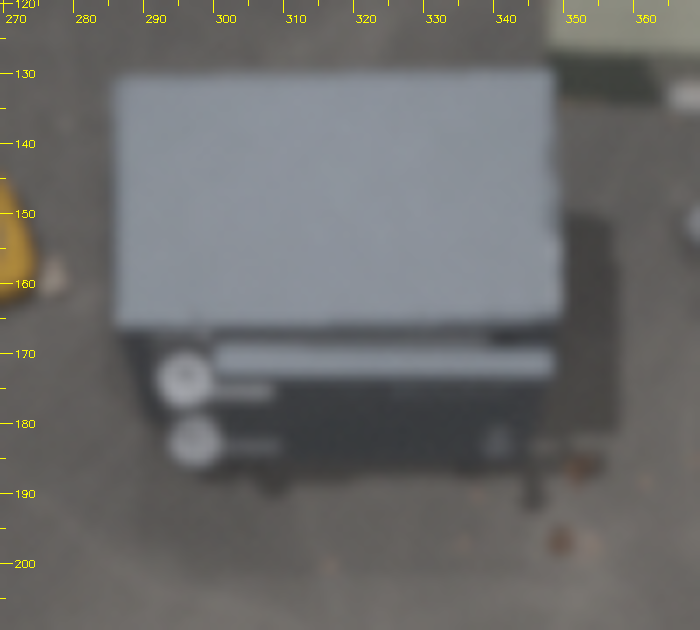

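View pics/s26.png

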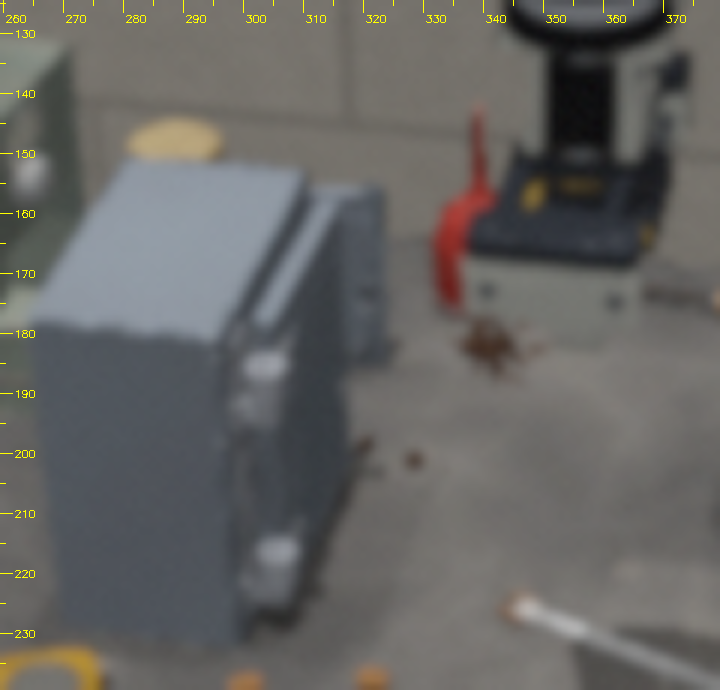

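Now about 3 mm off the resting position (limit 7). I'll check that it isn't drifting.

```bash
python3 -m crank '[{"dx":0,"dy":0,"dz":0,"spin":0},{"dx":0,"dy":0,"dz":0,"spin":0},{"dx":0,"dy":0,"dz":0,"spin":0},{"dx":0,"dy":0,"dz":0,"spin":0},{"dx":0,"dy":0,"dz":0,"spin":0},{"dx":0,"dy":0,"dz":0,"spin":0},{"dx":0,"dy":0,"dz":0,"spin":0},{"dx":0,"dy":0,"dz":0,"spin":0},{"dx":0,"dy":0,"dz":0,"spin":0},{"dx":0,"dy":0,"dz":0,"spin":0},{"dx":0,"dy":0,"dz":0,"spin":0},{"dx":0,"dy":0,"dz":0,"spin":0}]' ; python3 m.py 27
```

```text
time: 41.25
tool_pos: [403.1, 166.3, 315.4]
tcp_rot: [1.047, 1.571, 1.061]
contact_force: [-1.0, -0.4, 0.0]
grip_width: 0.6
tcp [403.1  166.35 315.43] tooly deg 90.81 dx dy dz cm [ 14.04 -26.88  17.31] spin 0.0002 F [-1.04 -0.44  0.04] M [ 0.05 -0.    0.01] grip 0.6 t 41.25
strip rows 171.05684 171.22961 door dir 89.3036816105564 vs cabinet 90.8; free end [ 604.53020763 -142.23826557  202.        ]
```

Stable. Cross-checking with the side view and the inner edge line.

```bash
python3 - <<'E'
from h import *
s=shot("side",4); t=shot("top",4)
ec=edge(s,(295.7,181.1),(308.5,155),w=2); 
eo=edge(s,(304,178.5),(317,156.5),w=1.8); ei=edge(s,(300.5,178),(313,156),w=1.8)
def pts(e,v,z): 
    l=e[0]; u=(l[2]-l[1]*v)/l[0]; return onz(s,u,v,z)
for n,e,z in (("cab",ec,215),("outer",eo,202),("inner",ei,202)):
    P=pts(e,177,z);Q=pts(e,158,z);d=P-Q; print(n,e[1],P.round(1),Q.round(1),np.degrees(np.arctan2(d[1],d[0])).round(2))
crop(s,290,145,325,185,16,"s28.png")
for n,p,q,z in (("cabfront",(300,166.2),(338,165.4),215),("outer",(312,173.3),(344,173.4),202),("inner",(312,169.3),(340,169.3),202)):
    e=edge(t,p,q,w=1.8); f=lambda u:(e[0][2]-e[0][0]*u)/e[0][1]
    P=onz(t,300,f(300),z);Q=onz(t,345,f(345),z);d=P-Q; print(n,e[1],P.round(1),Q.round(1),np.degrees(np.arctan2(d[1],d[0])).round(2))
E
```

```text
cab 0.034760356 [620.6  17.1 215. ] [ 621.8 -110.7  215. ] 90.55
outer 0.02784884 [602.3  -7.8 202. ] [ 598.9 -138.6  202. ] 88.49
inner 0.037204027 [615.3  -5.2 202. ] [ 613.5 -135.7  202. ] 89.17
cabfront 0.03536944 [618.5  -1.3 215. ] [ 619.9 -135.8  215. ] 90.59
outer 0.004255223 [599.4  -0.7 202. ] [ 598.1 -136.1  202. ] 89.47
inner 0.02981667 [611.8  -0.7 202. ] [ 610.5 -136.3  202. ] 89.44
```

View pics/s28.png

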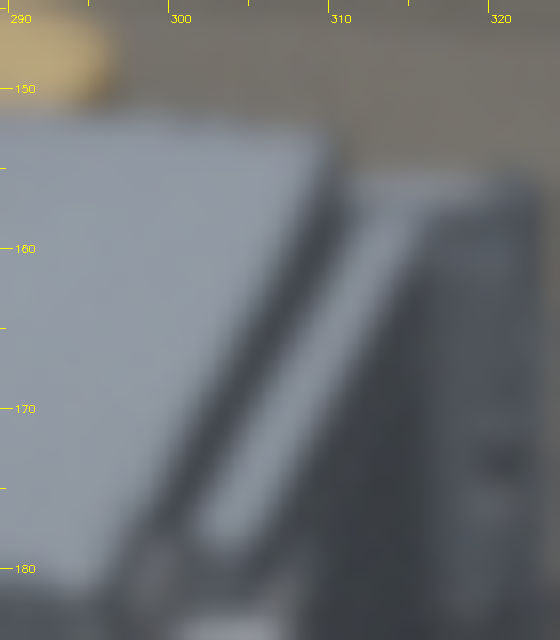

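The views agree to within about 2 mm: 2–4 mm (1.2–2°) open, inside the 7 mm limit. There's plenty of time, so I'll do one more very light touch to gain margin.

```bash
python3 -m crank '[{"dx":0,"dy":-0.5,"dz":0.3,"spin":0},{"dx":0,"dy":-2,"dz":1,"spin":0},{"dx":0,"dy":-4,"dz":2,"spin":0},{"dx":0,"dy":-6.5,"dz":3.3,"spin":0},{"dx":0,"dy":-9,"dz":4.6,"spin":0},{"dx":0,"dy":-11.5,"dz":6,"spin":0},{"dx":0,"dy":-14,"dz":7.5,"spin":0},{"dx":0,"dy":-16.5,"dz":9,"spin":0},{"dx":1,"dy":-19,"dz":10.5,"spin":0},{"dx":3,"dy":-21.5,"dz":12,"spin":0},{"dx":5,"dy":-24,"dz":13.3,"spin":0},{"dx":7,"dy":-26,"dz":14.3,"spin":0},{"dx":9,"dy":-26.9,"dz":15,"spin":0},{"dx":11,"dy":-26.9,"dz":15.3,"spin":0},{"dx":12.5,"dy":-26.9,"dz":15.5,"spin":0},{"dx":13.5,"dy":-26.9,"dz":15.7,"spin":0},{"dx":14,"dy":-26.9,"dz":15.9,"spin":0},{"dx":14,"dy":-26.9,"dz":16,"spin":0},{"dx":14,"dy":-26.9,"dz":16,"spin":0}]'
python3 - <<'E'
from h import *
plan([591.6,-100,175],90.8)
E
```

```text
time: 43.58
tool_pos: [567.4, -100.4, 176.0]
tcp_rot: [-0.271, 1.57, -0.256]
contact_force: [0.1, 0.3, 0.8]
grip_width: 0.2
tcp [ 567.42 -100.4   176.04] tooly deg 90.83 dx dy dz cm [0.11 0.01 2.42] spin 0.0005 F [0.08 0.28 0.77] M [ 0.07 -0.01 -0.05] grip 0.21 t 43.58
```

```bash
python3 -m crank '[{"dx":0,"dy":0,"dz":0.3,"spin":0},{"dx":0,"dy":0,"dz":0.6,"spin":0},{"dx":0,"dy":0,"dz":0.9,"spin":0},{"dx":0,"dy":0,"dz":1.1,"spin":0},{"dx":0,"dy":0,"dz":1.3,"spin":0},{"dx":0,"dy":0,"dz":1.4,"spin":0},{"dx":0,"dy":0,"dz":1.5,"spin":0},{"dx":0,"dy":0,"dz":1.6,"spin":0},{"dx":0,"dy":0,"dz":1.7,"spin":0},{"dx":0,"dy":0,"dz":1.75,"spin":0},{"dx":0,"dy":0,"dz":1.8,"spin":0},{"dx":0,"dy":0,"dz":1.85,"spin":0},{"dx":0,"dy":0,"dz":1.9,"spin":0},{"dx":0,"dy":0,"dz":1.95,"spin":0},{"dx":0,"dy":0,"dz":2,"spin":0},{"dx":0,"dy":0,"dz":2.04,"spin":0},{"dx":0,"dy":0,"dz":2.08,"spin":0},{"dx":0,"dy":0,"dz":2.12,"spin":0},{"dx":0,"dy":0,"dz":2.16,"spin":0},{"dx":0,"dy":0,"dz":2.2,"spin":0}]'
```

```text
time: 45.25
tool_pos: [588.9, -100.0, 175.4]
tcp_rot: [0.697, 1.571, 0.711]
contact_force: [0.5, 0.1, 0.5]
grip_width: 0.3
```

```bash
python3 -m crank '[{"dx":0,"dy":0,"dz":0.03,"spin":0},{"dx":0,"dy":0,"dz":0.06,"spin":0},{"dx":0,"dy":0,"dz":0.09,"spin":0},{"dx":0,"dy":0,"dz":0.12,"spin":0},{"dx":0,"dy":0,"dz":0.15,"spin":0},{"dx":0,"dy":0,"dz":0.17,"spin":0},{"dx":0,"dy":0,"dz":0.19,"spin":0},{"dx":0,"dy":0,"dz":0.21,"spin":0},{"dx":0,"dy":0,"dz":0.23,"spin":0},{"dx":0,"dy":0,"dz":0.25,"spin":0},{"dx":0,"dy":0,"dz":0.25,"spin":0},{"dx":0,"dy":0,"dz":0.25,"spin":0}]'
```

```text
time: 46.25
tool_pos: [591.4, -100.0, 175.4]
tcp_rot: [0.701, 1.571, 0.715]
contact_force: [-0.7, -0.0, 1.0]
grip_width: 0.5
```

```bash
python3 -m crank '[{"dx":0,"dy":0,"dz":0.02,"spin":0},{"dx":0,"dy":0,"dz":0.04,"spin":0},{"dx":0,"dy":0,"dz":0.05,"spin":0},{"dx":0,"dy":0,"dz":0.05,"spin":0},{"dx":0,"dy":0,"dz":0.05,"spin":0}]'
```

```text
time: 46.67
tool_pos: [591.6, -100.0, 175.4]
tcp_rot: [2.947, 1.57, 2.961]
contact_force: [-3.1, 0.0, 1.4]
grip_width: 0.4
```

Light 3 N touch against the buffers. Withdrawing very slowly.

```bash
python3 -m crank '[{"dx":0,"dy":0,"dz":-0.01,"spin":0},{"dx":0,"dy":0,"dz":-0.02,"spin":0},{"dx":0,"dy":0,"dz":-0.03,"spin":0},{"dx":0,"dy":0,"dz":-0.04,"spin":0},{"dx":0,"dy":0,"dz":-0.045,"spin":0},{"dx":0,"dy":0,"dz":-0.05,"spin":0},{"dx":0,"dy":0,"dz":-0.055,"spin":0},{"dx":0,"dy":0,"dz":-0.06,"spin":0},{"dx":0,"dy":0,"dz":-0.065,"spin":0},{"dx":0,"dy":0,"dz":-0.07,"spin":0},{"dx":0,"dy":0,"dz":-0.075,"spin":0},{"dx":0,"dy":0,"dz":-0.08,"spin":0},{"dx":0,"dy":0,"dz":-0.085,"spin":0},{"dx":0,"dy":0,"dz":-0.09,"spin":0},{"dx":0,"dy":0,"dz":-0.1,"spin":0},{"dx":0,"dy":0,"dz":-0.11,"spin":0},{"dx":0,"dy":0,"dz":-0.12,"spin":0},{"dx":0,"dy":0,"dz":-0.14,"spin":0},{"dx":0,"dy":0,"dz":-0.16,"spin":0},{"dx":0,"dy":0,"dz":-0.2,"spin":0}]'
python3 -m crank '[{"dx":0,"dy":0,"dz":-0.2,"spin":0},{"dx":0,"dy":0,"dz":-0.6,"spin":0},{"dx":0,"dy":0,"dz":-1.2,"spin":0},{"dx":0,"dy":0,"dz":-2.2,"spin":0},{"dx":0,"dy":0,"dz":-3.5,"spin":0},{"dx":-1,"dy":0,"dz":-5,"spin":0},{"dx":-3,"dy":1,"dz":-7,"spin":0},{"dx":-5,"dy":3,"dz":-9,"spin":0},{"dx":-7,"dy":6,"dz":-11,"spin":0},{"dx":-9,"dy":9,"dz":-13,"spin":0},{"dx":-11,"dy":12,"dz":-15,"spin":0},{"dx":-13,"dy":15,"dz":-17,"spin":0},{"dx":-14,"dy":18,"dz":-18,"spin":0},{"dx":-14,"dy":21,"dz":-18,"spin":0},{"dx":-14,"dy":24,"dz":-18,"spin":0},{"dx":-14,"dy":26,"dz":-18,"spin":0},{"dx":-14,"dy":27,"dz":-18,"spin":0},{"dx":-14,"dy":27,"dz":-18,"spin":0},{"dx":-14,"dy":27,"dz":-18,"spin":0}]'
python3 m.py 29
```

```text
time: 48.33
tool_pos: [589.9, -100.0, 175.4]
tcp_rot: [0.514, 1.571, 0.528]
contact_force: [-0.1, 0.3, 0.7]
grip_width: 0.6
time: 49.92
tool_pos: [405.8, 167.0, 315.2]
tcp_rot: [-2.019, 1.57, -2.004]
contact_force: [0.0, 0.4, -0.1]
grip_width: 0.4
tcp [405.82 166.96 315.25] tooly deg 90.87 dx dy dz cm [ 14.04 -26.95  17.01] spin 0.0012 F [ 0.    0.39 -0.11] M [ 0.02 -0.04 -0.03] grip 0.39 t 49.92
strip rows 171.02397 171.31357 door dir 89.08967973237488 vs cabinet 90.8; free end [ 604.23785567 -142.23379152  202.        ]
```

View pics/t29.png

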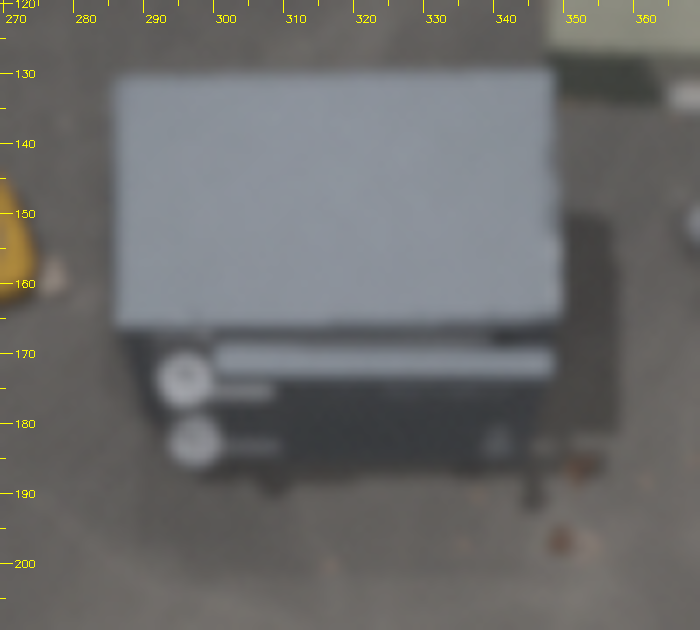

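```bash
python3 - <<'E'
from h import *
import pickle
t0,s0=pickle.load(open("c0.pkl","rb")); t=shot("top",3); s=shot("side",3)
for n,c0,c in (("t",t0,t),("s",s0,s)):
    h0=cv2.cvtColor(c0["f32"].astype(np.uint8),cv2.COLOR_BGR2HSV);h=cv2.cvtColor(c["f32"].astype(np.uint8),cv2.COLOR_BGR2HSV)
    for nm,lo,hi,box in (("tape",(18,120,100),(32,255,255),((250,140,280,170) if n=="t" else (255,228,282,255))),("oil",(0,120,90),(8,255,255),((395,180,430,210) if n=="t" else (328,140,352,180))),("driver",(10,120,100),(28,255,255),((405,220,425,280) if n=="t" else (370,165,395,185)))):
        r=[]
        for q in(h0,h):
            m=cv2.inRange(q,lo,hi); x0,y0,x1,y1=box; Y,X=np.nonzero(m[y0:y1,x0:x1]); r.append((round(X.mean()+x0,1) if len(X) else None,round(Y.mean()+y0,1) if len(Y) else None,len(X)))
        print(n,nm,r)
d=np.abs(t["f32"]-t0["f32"]).mean(2); print("cap diff", d[125:165,208:245].mean())
E
```

```text
t tape [(np.float64(263.9), np.float64(155.2), 200), (np.float64(263.9), np.float64(155.2), 200)]
t oil [(np.float64(413.2), np.float64(194.6), 318), (np.float64(413.1), np.float64(194.6), 319)]
t driver [(np.float64(414.5), np.float64(260.4), 210), (np.float64(414.5), np.float64(260.5), 209)]
s tape [(np.float64(267.3), np.float64(242.5), 207), (np.float64(267.4), np.float64(242.7), 211)]
s oil [(np.float64(339.8), np.float64(166.1), 259), (np.float64(335.9), np.float64(161.9), 63)]
s driver [(np.float64(385.9), np.float64(175.3), 59), (np.float64(385.9), np.float64(175.4), 61)]
cap diff 0.5757131
```

```bash
python3 m.py 30; python3 -c "
from plant import bot
print(bot.close_job())"
```

```text
tcp [406.1  167.34 315.42] tooly deg 90.81 dx dy dz cm [ 14.04 -26.98  17.01] spin 0.0001 F [0.54 0.26 0.09] M [ 0.05  0.02 -0.03] grip 0.12 t 50.57
strip rows 171.01892 171.34387 door dir 89.02489993739908 vs cabinet 90.8; free end [ 604.13426805 -142.23220625  202.        ]
the job is handed in; nothing more can be done
None
```

The door is hung on both pins, pushed shut and let go, and I handed the job in at about 50.6 s of the 72 s allowed; no verdict was reported.

**Hanging:** I pinched the door's top edge near its middle, lifted it out of the stand and held it square to the cabinet front. Touching the pins from the front located them at about 9 N. The knuckles then slid down with no force until they met the shoulders at the predicted height, with about 13 N on the door at most. I then let go.

**Shutting:** I pushed the outer face with closed fingers, in three pushes:
- **First push:** the door met the buffers at about 7 N, but I drew back too fast and it rebounded to about 9 mm open.
- **Second push:** about 12 N, with a slow withdrawal.
- **Third push:** a light 3 N touch for margin, also withdrawn slowly. It ended about where the second left it.

**Last checks:**
- **Free edge:** it measures about 3 mm from fully shut in the top view. The side view after the second push gave 2 to 5 mm. The limit is 7 mm, and the cameras are only good to about 2 mm.
- **At rest:** the measured door angle shifted by less than 0.1° between the last two looks, about 0.5 s apart. That is close to the measuring noise, so I took the door as still.
- **Knuckles:** both show low on their pins.
- **Loose objects:** the tape measure, oil can, screwdriver and chrome cap have not moved in the top view. In the last side view the arm hides part of the oil can, so that comparison disagreed.
- **Robot:** the arm is well clear of everything.

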